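# Change the soap refills and hang up the bail pail

### The arm

A 6-joint arm with a two-finger parallel gripper is mounted at the origin on the work surface. World frame = base frame: x ahead of the robot, y to its left, z up, the work surface at z = 0. Lengths are in mm, angles in rad, forces in N, time in s.
With the tool pointing down it reaches from about 350 to 925 mm from the base axis. Payload 6.4 kg.
Tool frame: the origin (TCP) lies at the very end of the fingers, on their centre line; the grasp point (between the pads) lies 19 mm behind it; y points along the fingers, x is the direction in which the jaws open and shut, and the axes are right-handed (so a half turn about y gives the same grasp; the last joint's range is limited). The gripper opens to 85 mm and grips with 20 to 120 N. Pads are 22 mm wide; open, the fingers measure 114 mm over their backs; the gripper's body (76 mm by 85 mm) begins 54 mm behind the grasp point. The pads swing forward as they close: fully open they stand 13 mm farther back than shut.
Start: joints at [-1.396, 0.245, 1.558, -0, 1.339, -0.174], TCP at [222.156, -610.869, 200.99] pointing down, gripper open.
Joint ranges: [-3.13, 3.13], [-1.02, 2.26], [0.13, 2.54], [-0.95, 4.09], [0.21, 2.88], [-2.74, 2.74]. Speed limits (rad/s): [2.57, 2.57, 3.14, 3.14, 3.14, 3.14].

### API

Orientations are given as a unit quaternion [w, x, y, z].
In Python, from station import sensors, imaging, order, models gives the robot as it stands.
- The arm moves only by the tool carry_out, never from a script. Its argument "moves" is a list of rows, each a list of 7 numbers: the finger opening in cm, from 0 to 8.54, then the shift along the world's x, y, z in cm, then the turn, a rotation vector about the world's x, y, z in rad. In form: [[fingers, dx, dy, dz, rx, ry, rz], ...]. A call has 1 to 8 rows; each row is the pose to reach, as a shift and turn from the pose measured when the call began; what a row does not reach only later rows make up. A row lasts 1/12 s, in which the tool goes at most 41.7 mm and 7.16 degrees, less where a joint would pass 70% of its speed; a pose out of reach is approached as far as the arm can. A call with a gripper value outside its range is refused whole. The fingers move at their own pace and stop on an object; the grip force is fixed at half the most. Time passes only in rows, so rows that repeat a pose let the fingers close. It gives the time, the measured TCP pose, the force and the opening at its end, in the units of the state.
- sensors.get_obs(): the state, without advancing time (a new reading comes with each control period).
- imaging.capture(name): name is "side" or "top" or "wrist"; returns (picture, depth): 420x560x3 uint8, red, green, blue; 420x560 float32, mm along the optical axis (not along the pixel's ray), 0 where there is no reading.
- imaging.camera_params(name): a dict with "intrinsics" (3x3 intrinsics, pixels), "extrinsics" (4x4, takes a point from world to camera coordinates). Camera axes: x right, y down, z forward; pixel columns grow to the right and rows downward; lengths in mm; the calibration is good to about 2 mm. A picture is of the moment at which its call begins: read the wrist's pose just before it. camera_params takes no time and is no camera call; for the wrist camera it gives the pose at the moment of the call.
- order.sign_off(): hands the job in, once; it reports no verdict.
Trained networks look in the newest picture that a camera, given by its name, has taken for a name from the list of things; names that differ only in an ending like _2 or _b are one class to them, and where a whole thing is asked for, a point or a joint stands for the part that bears it (a point fixed in the world has none). Each returns a list of dicts, best first, with "score" (0 to 1); they miss things now and then, are a little off and sometimes report something else, mostly with a low value. They report only what shows in the picture. A call takes as long as a camera call. They do not tell look-alikes from the thing itself.
- models.cut_out(thing, camera): "region" (420x560 bool, what is visible of it) and "at" ([column, row] in pixels, amid what is visible of it).
The state is a dict: "clock": time; "q": joint angles; "qd": joint speeds; "joint_efforts": joint torques, N m; "tcp_pos": TCP position; "tool_rot": TCP orientation; "contact_force": force on the tool from outside, world axes, zero at the start; "moment": the same for the moment, N m; "finger_gap": finger opening in mm.
Only numpy, scipy, OpenCV 4.12 (cv2) and the standard library are available. Lean on these libraries where they do the work, as an engineer would, in place of code of your own. Each camera call takes 0.05 s, during which the arm holds its last target.

### The job

Pull every spent soap refill (open flat top, no cap, standing in the dispenser dock) out and put it into the steel pail, and plug every fresh refill (round cap on top, standing on the shelf) fully home, upright, into a well of the dock, one per well. With the pail standing on the shelf, swing its folded bail upright, then hang the pail by the bail over both prongs of the twin hook so that it hangs free, level and still with the spent refills in it. Leave the lota, the jar, the soap dish and the comb where they are.

Things in the scene. Friction and masses are not known exactly. Their poses are not given: they have to be found in the camera images.
- spent1_c (a point): Refill cartridge, rectangular plastic block 42 (its x) x 28 (its y) x 80 mm tall, cream, foot narrowed to 36 x 22 mm over the lowest 6 mm, stands upright (z up), half-turn symmetric about z. The point is its centre, half-way up (40 mm above its foot). Spent: 40 g, flat top with a dark opening, no cap, at the start fully home in a well of the dock. Absent in some starts.
- spent2_c (a point): Refill cartridge, rectangular plastic block 42 (its x) x 28 (its y) x 80 mm tall, cream, foot narrowed to 36 x 22 mm over the lowest 6 mm, stands upright (z up), half-turn symmetric about z. The point is its centre, half-way up (40 mm above its foot). Spent: 40 g, flat top with a dark opening, no cap, at the start fully home in a well of the dock. Absent in some starts.
- spent3_c (a point): Refill cartridge, rectangular plastic block 42 (its x) x 28 (its y) x 80 mm tall, cream, foot narrowed to 36 x 22 mm over the lowest 6 mm, stands upright (z up), half-turn symmetric about z. The point is its centre, half-way up (40 mm above its foot). Spent: 40 g, flat top with a dark opening, no cap, at the start fully home in a well of the dock. Absent in some starts.
- fresh1_c (a point): Refill cartridge, rectangular plastic block 42 (its x) x 28 (its y) x 80 mm tall, cream, foot narrowed to 36 x 22 mm over the lowest 6 mm, stands upright (z up), half-turn symmetric about z. The point is its centre, half-way up (40 mm above its foot). Fresh: 110 g, with an aluminium cap 20 mm wide and 12 mm high on top of the 80 mm, at the start standing on the shelf. Absent in some starts.
- fresh2_c (a point): Refill cartridge, rectangular plastic block 42 (its x) x 28 (its y) x 80 mm tall, cream, foot narrowed to 36 x 22 mm over the lowest 6 mm, stands upright (z up), half-turn symmetric about z. The point is its centre, half-way up (40 mm above its foot). Fresh: 110 g, with an aluminium cap 20 mm wide and 12 mm high on top of the 80 mm, at the start standing on the shelf. Absent in some starts.
- fresh3_c (a point): Refill cartridge, rectangular plastic block 42 (its x) x 28 (its y) x 80 mm tall, cream, foot narrowed to 36 x 22 mm over the lowest 6 mm, stands upright (z up), half-turn symmetric about z. The point is its centre, half-way up (40 mm above its foot). Fresh: 110 g, with an aluminium cap 20 mm wide and 12 mm high on top of the 80 mm, at the start standing on the shelf. Absent in some starts.
- well1 (a point): Middle of the mouth of a well in the dock, a fixed grey block 75 (x) x 250 (y) x 45 mm high; wells 80 mm apart along the dock's y. Each well is a 45 (x) x 31 (y) mm rectangular hole, 38 mm deep, vertical, with a small chamfer; axes are the dock's. A refill fully home has its centre 2 mm above this point, 42 mm of its body showing.
- well2 (a point): Middle of the mouth of a well in the dock, a fixed grey block 75 (x) x 250 (y) x 45 mm high; wells 80 mm apart along the dock's y. Each well is a 45 (x) x 31 (y) mm rectangular hole, 38 mm deep, vertical, with a small chamfer; axes are the dock's. A refill fully home has its centre 2 mm above this point, 42 mm of its body showing.
- well3 (a point): Middle of the mouth of a well in the dock, a fixed grey block 75 (x) x 250 (y) x 45 mm high; wells 80 mm apart along the dock's y. Each well is a 45 (x) x 31 (y) mm rectangular hole, 38 mm deep, vertical, with a small chamfer; axes are the dock's. A refill fully home has its centre 2 mm above this point, 42 mm of its body showing.
- pail_c (a point): Centre, half-way up (42.5 mm above its underside), of the loose open steel pail: 85 mm high, 112 mm wide at the foot, 124 mm at the rim, wall 4 mm, floor 5 mm thick, 0.26 kg. z is up; the bail's two pivots lie at y = +/-71 mm, 32.5 mm above this point; the bail is folded to the pail's -x side.
- bail_mid (a point): Middle of the bail's straight crossbar (8 mm round steel bar, straight for 104 mm along the pail's y), 85 mm from the pivot line. y runs along the bar.
- bail (a joint): Angle of the bail (rad): 0 folded against its stop, where the bail rises 0.30 rad above level on the pail's -x side; 1.27 upright; 2.54 folded over to the +x side. Stiff pivot: it stays where it is left; under 1 N at the crossbar moves it.
- saddle (a point): Where the middle of the hung crossbar rests, 194 mm up, half-way between two 8 mm prongs at y = +/-32 mm; bar along y. The fixed prongs run along x: flat 13 mm each way, sloping up 24 mm to free tips at x = -28 mm, rising 18 mm to x = +95 mm. White post 40 mm wide, 205 mm high at x = +100 to +130 mm; steel crosspiece 80 mm wide from +91 mm, 211 mm high; low foot from +90 mm.
- lota: Bystander: round stainless pot, 88 mm wide, 85 mm high; origin at the centre of its underside.
- jar: Bystander: glass jar with aluminium cap, 68 mm wide, 100 mm high; origin at the centre of its underside.
- soapdish: Bystander: pink heart-shaped soap dish, about 95 mm wide, 26 mm high; origin under its middle.
- comb: Bystander: black plastic comb lying flat, 170 mm along its x, 6 mm high; origin under its middle.
There are look-alikes about, which are no part of the job. What is shaped like the part that bears fresh1_c but orange is not meant.

How it is judged (in metres and radians):
On the way, in this order (a step that is already met when the one before it is completed fails the run):
1. the bail is swung upright (within about 0.3 rad) while the pail stands upright on the shelf (value of joint bail between 0.97 and 1.6 rad and height (world z) of pail_c below 0.05 m and angle between pail_c's own z axis and vertical below 0.15 rad), for 0.2 s.
2. the pail hangs by its bail on both prongs, clear of the shelf, let go (x of bail_mid in the frame of saddle between -0.022 and 0.022 m and y of bail_mid in the frame of saddle between -0.022 and 0.022 m and z of bail_mid in the frame of saddle between -0.01 and 0.01 m and height (world z) of pail_c above 0.055 m and angle between pail_c's own z axis and vertical below 0.3 rad and contact force between the fingers and pail below 0.1 N), for 0.2 s.
At the end, for the whole second after the job is handed in: Pail hangs still on both prongs: bar within 22 mm of the saddle (10 mm in height), tilt under 0.3 rad, clear of the shelf. Each spent refill inside the pail. Each fresh refill home in a well: within 6 mm sideways, centre at most 5.5 mm above the mouth, tilt under 0.09 rad (x of bail_mid in the frame of saddle between -0.022 and 0.022 m and y of bail_mid in the frame of saddle between -0.022 and 0.022 m and z of bail_mid in the frame of saddle between -0.01 and 0.01 m and height (world z) of pail_c above 0.055 m and angle between pail_c's own z axis and vertical below 0.3 rad and contact force between bail and hook above 1 N and linear speed of pail below 0.03 m/s and z of spent1_c in the frame of pail_c between -0.05 and 0.035 m and distance between each of spent1_c, spent2_c, spent3_c and pail_c below 0.062 m and z of spent2_c in the frame of pail_c between -0.05 and 0.035 m and z of spent3_c in the frame of pail_c between -0.05 and 0.035 m and ((horizontal distance between fresh1_c and well1 below 0.006 m and z of fresh1_c in the frame of well1 below 0.0055 m and angle between fresh1_c's own z axis and vertical below 0.09 rad) or (horizontal distance between fresh1_c and well2 below 0.006 m and z of fresh1_c in the frame of well2 below 0.0055 m and angle between fresh1_c's own z axis and vertical below 0.09 rad) or (horizontal distance between fresh1_c and well3 below 0.006 m and z of fresh1_c in the frame of well3 below 0.0055 m and angle between fresh1_c's own z axis and vertical below 0.09 rad)) and ((horizontal distance between fresh2_c and well1 below 0.006 m and z of fresh2_c in the frame of well1 below 0.0055 m and angle between fresh2_c's own z axis and vertical below 0.09 rad) or (horizontal distance between fresh2_c and well2 below 0.006 m and z of fresh2_c in the frame of well2 below 0.0055 m and angle between fresh2_c's own z axis and vertical below 0.09 rad) or (horizontal distance between fresh2_c and well3 below 0.006 m and z of fresh2_c in the frame of well3 below 0.0055 m and angle between fresh2_c's own z axis and vertical below 0.09 rad)) and ((horizontal distance between fresh3_c and well1 below 0.006 m and z of fresh3_c in the frame of well1 below 0.0055 m and angle between fresh3_c's own z axis and vertical below 0.09 rad) or (horizontal distance between fresh3_c and well2 below 0.006 m and z of fresh3_c in the frame of well2 below 0.0055 m and angle between fresh3_c's own z axis and vertical below 0.09 rad) or (horizontal distance between fresh3_c and well3 below 0.006 m and z of fresh3_c in the frame of well3 below 0.0055 m and angle between fresh3_c's own z axis and vertical below 0.09 rad))); the robot touches nothing.
It fails at once if the lota is pushed more than 30 mm from its place (distance of lota from where it was at the start of the episode above 0.03 m).
It fails at once if the jar is pushed more than 30 mm from its place (distance of jar from where it was at the start of the episode above 0.03 m).
It fails at once if the soapdish is pushed more than 30 mm from its place (distance of soapdish from where it was at the start of the episode above 0.03 m).
It fails at once if the comb is pushed more than 30 mm from its place (distance of comb from where it was at the start of the episode above 0.03 m).
Of spent1, spent2, spent3 only 1 to 2 are there at a start; the rules pass over those that are not, and their reading is None.
Of fresh1, fresh2, fresh3 only 2 to 3 are there at a start; the rules pass over those that are not, and their reading is None.
At some moment in a run one of pail may be knocked a few centimetres aside while the robot is not near it.
It also fails if it takes over 210 s, if anything falls off the work surface, if the arm or the gripper's body presses on something with over 40 N, if the wrist force passes 120 N, or if a joint passes its speed limit or range.

## Working session

There is one attempt and no reset: what is moved stays moved. The work goes in short steps, Python scripts to look and compute and a tool call to move; the robot and the scene stay as the last step left them, time stands still between calls to the robot, and variables do not carry over. Pictures are saved under pics/ and viewed, and the job is handed in when it is done.

Besides the shell and the picture viewer there is one more tool, called after "Call:" by a JSON object that holds its "name" and its "arguments". carry_out: Moves the arm, as the interface text tells. Its arguments: {"type":"object","properties":{"moves":{"type":"array"}},"required":["moves"]}

```bash
ls -la; mkdir -p pics
python3 - <<'E'
from station import sensors, imaging, order, models
import cv2,numpy as np
o=sensors.get_obs();print(o)
for n in ["side","top","wrist"]:
    p,d=imaging.capture(n);cv2.imwrite(f"pics/{n}0.png",p[:,:,::-1]);np.save(f"{n}0.npy",d)
    c=imaging.camera_params(n);print(n,np.round(c["intrinsics"],1).tolist(),np.round(c["extrinsics"],4).tolist())
E
```

```text
total 12
drwxr-xr-x  3 agent agent 4096 Dec  6 08:25 .
drwxr-xr-x 23 root  root  4096 Dec  6 08:25 ..
drwxr-xr-x  2 agent agent 4096 Dec  6 08:25 pics
{'clock': 0.0, 'q': array([-1.39612531e+00,  2.45802093e-01,  1.55905624e+00, -6.96872679e-06,
        1.33870657e+00, -1.74114879e-01]), 'qd': array([ 0.00064208, -0.00053109, -0.00078164,  0.00021529,  0.0002701 ,
        0.00094096]), 'joint_efforts': array([ 2.45171606e-03, -4.29510784e+01, -3.26129436e+01, -6.78355445e-05,
        5.41655521e-03, -1.30991785e-05]), 'tcp_pos': array([ 222.0244188 , -610.22804925,  199.86535517]), 'tool_rot': array([ 0.57966246, -0.57868   ,  0.40615509, -0.40516531]), 'contact_force': array([ 0.05987086, -0.07463389, -1.17372243]), 'moment': array([0.02138751, 0.00225619, 0.00189716]), 'finger_gap': 85.49376728092189}
side [[499.4, 0.0, 272.1], [0.0, 499.4, 203.4], [0.0, 0.0, 1.0]] [[-0.9842, -0.176, -0.0165, 556.9622], [-0.0872, 0.5642, -0.821, 170.3838], [0.1538, -0.8067, -0.5707, 1196.0558], [0.0, 0.0, 0.0, 1.0]]
top [[460.4, 0.0, 284.6], [0.0, 460.4, 219.9], [0.0, 0.0, 1.0]] [[0.0268, -0.9995, 0.0152, -44.7262], [-0.9975, -0.0277, -0.0643, 554.8653], [0.0647, -0.0134, -0.9978, 1562.8924], [0.0, 0.0, 0.0, 1.0]]
wrist [[293.5, 0.0, 287.2], [0.0, 293.5, 207.7], [0.0, 0.0, 1.0]] [[0.3414, -0.9399, -0.0021, -647.9491], [-0.8989, -0.3271, 0.2915, -37.2043], [-0.2747, -0.0976, -0.9566, 381.0812], [0.0, 0.0, 0.0, 1.0]]
```

View pics/top0.png

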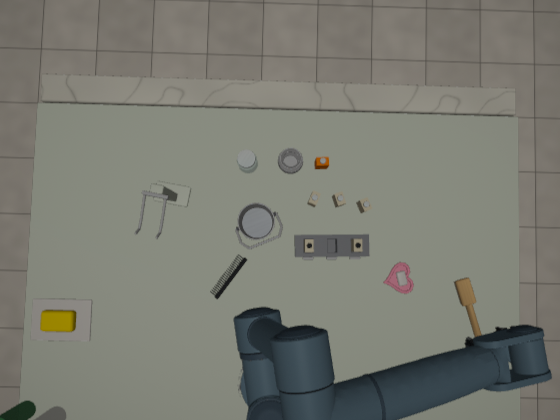

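View pics/side0.png

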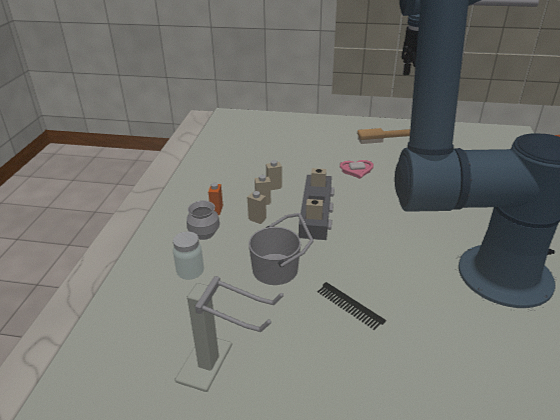

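View pics/wrist0.png

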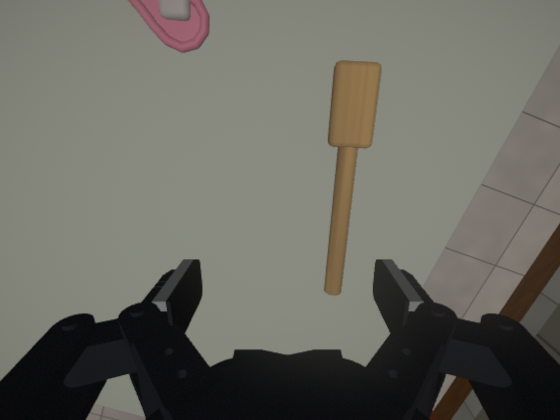

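The top view shows three capped cream refills at (313,199), (339,200) and (364,206), and the orange look-alike at (322,162). The dock is at (332,245) with spent refills in its outer wells (309,245) and (358,245) and an empty middle well. The pail is at (257,222) with its bail to the lower right, the hook at (155,212) and the comb at (229,277). Next I'll localise these coarsely from depth.

```bash
cat > h.py <<'E'
from station import sensors, imaging, order, models
import cv2,numpy as np
from scipy.spatial.transform import Rotation as R
def cloud(d,c):
    K=np.array(c["intrinsics"]);T=np.array(c["extrinsics"])
    v,u=np.mgrid[:d.shape[0],:d.shape[1]]
    P=np.stack([(u-K[0,2])/K[0,0]*d,(v-K[1,2])/K[1,1]*d,d],-1)
    return (P-T[:3,3])@T[:3,:3]
def proj(p,c):
    K=np.array(c["intrinsics"]);T=np.array(c["extrinsics"])
    q=np.atleast_2d(p)@T[:3,:3].T+T[:3,3]
    return (q@K.T)[:,:2]/q[:,2:]
def tool():
    o=sensors.get_obs();q=o["tool_rot"];r=R.from_quat([q[1],q[2],q[3],q[0]]);return o,r.as_matrix()
E
python3 - <<'E'
from h import *
o,r=tool();print(r.round(3))
d=np.load("top0.npy");c=imaging.camera_params("top");W=cloud(d,c)
for n,(u,v) in dict(f1=(313,196),f2=(339,197),f3=(364,203),s1=(309,245),s2=(358,245),w=(332,246),pail=(257,222),lota=(290,160),jar=(247,160),tab=(400,200),orange=(322,162),hook=(150,195)).items(): print(n,W[v,u].round(0))
p=cv2.imread("pics/top0.png");cv2.imwrite("pics/topz.png",cv2.resize(p[140:300,130:400],None,fx=2.9,fy=2.9,interpolation=cv2.INTER_CUBIC))
p=cv2.imread("pics/side0.png");cv2.imwrite("pics/sidez.png",cv2.resize(p[140:390,160:400],None,fx=2.4,fy=2.4,interpolation=cv2.INTER_CUBIC))
E
```

```text
[[ 0.342 -0.     0.94 ]
 [-0.94   0.002  0.342]
 [-0.002 -1.     0.   ]]
f1 [ 633. -120.   91.]
f2 [ 632. -205.   93.]
f3 [ 614. -288.   92.]
s1 [ 471. -111.   89.]
s2 [ 476. -272.   86.]
w [ 471. -196.    6.]
pail [547.  65.   9.]
lota [768. -43.   2.]
jar [744. 100.  98.]
tab [ 638. -432.   -3.]
orange [ 746. -147.   93.]
hook [607. 379. 215.]
```

View pics/topz.png

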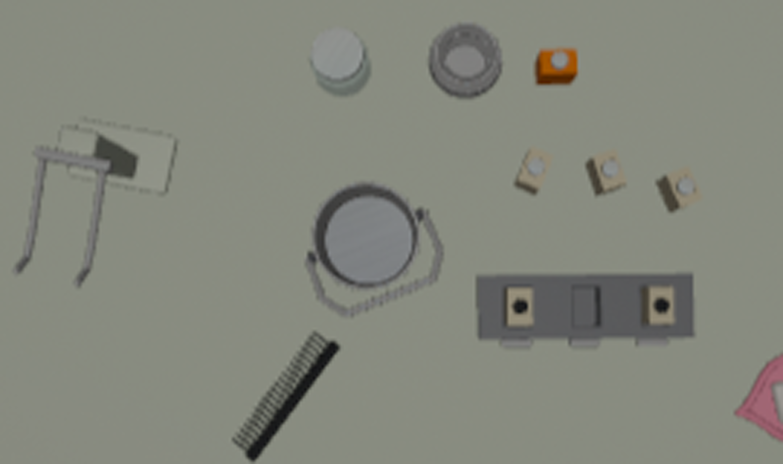

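View pics/sidez.png

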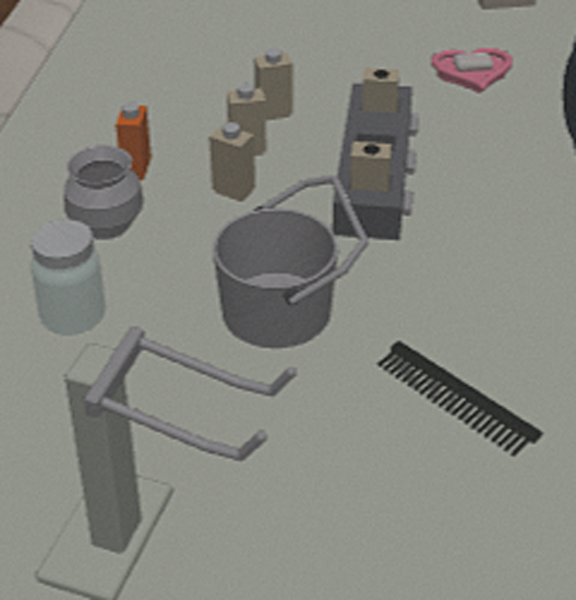

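Run:
```python
from h import *
o,r=tool();c=imaging.camera_params("wrist");T=np.array(c["extrinsics"])
cp=-T[:3,:3].T@T[:3,3];print("cam",cp.round(1),"in tool",(r.T@(cp-o["tcp_pos"])).round(1))
print("cam axes in tool (cols x,y,z)\n",(r.T@T[:3,:3].T).round(3))
```

```text
cam [ 292.4 -584.   374. ] in tool [  -1.  -173.9   75.2]
cam axes in tool (cols x,y,z)
 [[ 1.    -0.    -0.001]
 [ 0.001 -0.292  0.956]
 [-0.    -0.956 -0.292]]
```

Call:
{"name": "carry_out", "arguments": {"moves": [[8.5,4,6,6,0,0,-0.1],[8.5,8,11,8,0,0,-0.2],[8.5,12,16,8,0,0,-0.349],[8.5,15,21,8,0,0,-0.349],[8.5,18,25,8,0,0,-0.349],[8.5,21,29,8,0,0,-0.349],[8.5,24,33,8,0,0,-0.349],[8.5,27,37,8,0,0,-0.349]]}}

```text
clock: 0.82
tcp_pos: [408.9, -352.3, 274.8]
tool_rot: [0.5, -0.499, 0.5, -0.5]
contact_force: [1.5, -0.2, 0.6]
finger_gap: 85.0
```

Call:
{"name": "carry_out", "arguments": {"moves": [[8.5,3,4,0,0,0,0],[8.5,6,8,0,0,0,0],[8.5,9,12,0,0,0,0],[8.5,11,16,0,0,0,0],[8.5,11,16,0,0,0,0],[8.5,11,16,0,0,0,0]]}}

```text
clock: 1.32
tcp_pos: [520.7, -187.6, 274.5]
tool_rot: [0.502, -0.5, 0.499, -0.498]
contact_force: [0.1, -0.8, -0.1]
finger_gap: 84.8
```

Run:
```python
from h import *
o,r=tool();print(o["clock"],o["tcp_pos"],o["qd"].round(3));print(r.round(3))
c=imaging.camera_params("wrist");p,d=imaging.capture("wrist");cv2.imwrite("pics/w1.png",p[:,:,::-1]);np.savez("w1.npz",d=d,K=c["intrinsics"],T=c["extrinsics"],p=p)
```

```text
1.3167 [ 520.69886226 -187.62442316  274.47670139] [-0.078 -0.004  0.004 -0.049 -0.001 -0.061]
[[ 0.006  0.001  1.   ]
 [-1.     0.003  0.006]
 [-0.003 -1.     0.001]]
```

View pics/w1.png

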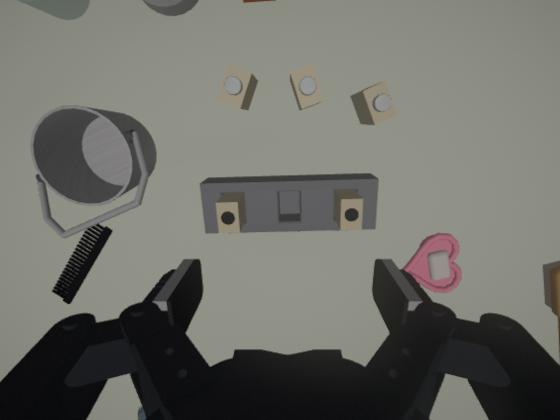

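The wrist view shows fresh refills at (233,86), (307,86) and (381,102), all cream with aluminium caps. The spent ones with dark openings are at (228,215) and (350,212), and the empty well is at (289,205). The pail is at (95,155). Next I'll fit the rectangles from depth.

```bash
cat >> h.py <<'E'
def load(f):
    a=np.load(f);c=dict(intrinsics=a["K"],extrinsics=a["T"]);return a["p"],a["d"],c,cloud(a["d"],c)
def snap(n,cam="wrist"):
    o,r=tool();c=imaging.camera_params(cam);p,d=imaging.capture(cam);cv2.imwrite(f"pics/{n}.png",p[:,:,::-1]);np.savez(n+".npz",d=d,K=c["intrinsics"],T=c["extrinsics"],p=p);return p,d,c,cloud(d,c)
def rects(W,z0,z1,box,minpts=40):
    x0,x1,y0,y1=box
    m=(W[...,2]>z0)&(W[...,2]<z1)&(W[...,0]>x0)&(W[...,0]<x1)&(W[...,1]>y0)&(W[...,1]<y1)
    n,l,st,ce=cv2.connectedComponentsWithStats(m.astype(np.uint8))
    out=[]
    for i in range(1,n):
        if st[i,4]<minpts: continue
        P=W[l==i]
        (cx,cy),(w,h),a=cv2.minAreaRect(P[:,:2].astype(np.float32))
        if w<h: w,h,a=h,w,a+90
        out.append(dict(c=(round(cx,1),round(cy,1)),L=round(w,1),S=round(h,1),long_deg=round((a+90)%180-90,1),z=round(float(np.median(P[:,2])),1),n=len(P),px=ce[i].round(0).tolist()))
    return out
E
python3 - <<'E'
from h import *
p,d,c,W=load("w1.npz")
print("fresh");[print(x) for x in rects(W,72,87,(560,720,-340,-60))]
print("caps");[print(x) for x in rects(W,87.5,100,(560,720,-340,-60),15)]
print("spent");[print(x) for x in rects(W,75,92,(400,540,-340,-60))]
print("dock");[print(x) for x in rects(W,38,52,(400,540,-340,-60))]
print("table z",np.median(W[300:330,230:330,2]))
E
```

```text
fresh
{'c': (631.3, -123.6), 'L': 41.9, 'S': 28.3, 'long_deg': -20.9, 'z': 80.9, 'n': 716, 'px': [236.0, 86.0]}
{'c': (631.3, -208.4), 'L': 41.9, 'S': 28.0, 'long_deg': 19.4, 'z': 80.9, 'n': 693, 'px': [307.0, 86.0]}
{'c': (613.6, -294.4), 'L': 42.0, 'S': 28.5, 'long_deg': 24.8, 'z': 80.8, 'n': 703, 'px': [378.0, 103.0]}
caps
{'c': (631.0, -124.2), 'L': 19.1, 'S': 18.5, 'long_deg': -5.3, 'z': 92.7, 'n': 263, 'px': [233.0, 85.0]}
{'c': (631.3, -208.6), 'L': 18.9, 'S': 18.2, 'long_deg': 0.8, 'z': 92.7, 'n': 258, 'px': [308.0, 85.0]}
{'c': (613.8, -294.2), 'L': 19.3, 'S': 18.6, 'long_deg': -19.6, 'z': 92.7, 'n': 257, 'px': [382.0, 102.0]}
spent
{'c': (477.7, -268.7), 'L': 42.6, 'S': 28.3, 'long_deg': 1.7, 'z': 87.7, 'n': 785, 'px': [351.0, 212.0]}
{'c': (472.3, -109.0), 'L': 42.6, 'S': 28.3, 'long_deg': 2.0, 'z': 87.8, 'n': 770, 'px': [229.0, 216.0]}
dock
{'c': (474.9, -188.7), 'L': 250.8, 'S': 75.9, 'long_deg': -88.1, 'z': 45.8, 'n': 6408, 'px': [290.0, 203.0]}
table z 0.7256532670395835
```

Every rectangle matches the given sizes to within 1 mm: 42×28 tops at 80 and 87 mm, dock 250×75 at 45 mm. Now to the first spent refill at (472.3,-109).

Call:
{"name": "carry_out", "arguments": {"moves": [[5.0,-2.4,3.9,-1,0,0,0.028],[5.0,-4.84,7.86,-4,0,0,0.028],[5.0,-4.84,7.86,-8,0,0,0.028],[5.0,-4.84,7.86,-12,0,0,0.028],[5.0,-4.84,7.86,-16,0,0,0.028],[5.0,-4.84,7.86,-16,0,0,0.028]]}}

```text
clock: 1.87
tcp_pos: [465.8, -109.2, 107.4]
tool_rot: [-0.507, 0.509, -0.497, 0.487]
contact_force: [-0.6, 0.6, -1.2]
finger_gap: 50.2
```

```bash
cat > st.py <<'E'
from h import *
o,r=tool();print(o["clock"],o["tcp_pos"].round(1),"jaw deg",np.degrees(np.arctan2(r[1,0],r[0,0])).round(2),"tooly",r[:,1].round(3),"q",o["q"].round(2),"F",o["contact_force"].round(1),"gap",o["finger_gap"].round(1))
E
python3 st.py
```

```text
Traceback (most recent call last):
  File "st.py", line 2, in <module>
    o,r=tool();print(o["clock"],o["tcp_pos"].round(1),"jaw deg",np.degrees(np.arctan2(r[1,0],r[0,0])).round(2),"tooly",r[:,1].round(3),"q",o["q"].round(2),"F",o["contact_force"].round(1),"gap",o["finger_gap"].round(1))
                                                                                                                                                                                                 ^^^^^^^^^^^^^^^^^^^^^
AttributeError: 'float' object has no attribute 'round'
```

```bash
sed -i 's/o\["finger_gap"\].round(1)/round(float(o["finger_gap"]),1)/' st.py; python3 st.py
```

```text
1.8667 [ 465.8 -109.2  107.4] jaw deg -88.22 tooly [-0.012  0.007 -1.   ] q [-0.47 -0.04  2.05  0.    1.15  1.07] F [-0.6  0.6 -1.2] gap 50.2
```

Call:
{"name": "carry_out", "arguments": {"moves": [[5.0,0.65,0.02,0,-0.007,-0.012,0.003],[5.0,0.65,0.02,0,-0.007,-0.012,0.003],[5.0,0.65,0.02,0,-0.007,-0.012,0.003]]}}

```text
clock: 2.12
tcp_pos: [474.0, -110.2, 109.7]
tool_rot: [0.509, -0.508, 0.49, -0.493]
contact_force: [-0.7, -0.2, -0.2]
finger_gap: 50.1
```

```bash
python3 st.py
```

```text
2.1167 [ 474.  -110.2  109.7] jaw deg -88.07 tooly [ 0.004 -0.002 -1.   ] q [-0.46 -0.04  2.04  0.    1.13  1.07] F [-0.7 -0.2 -0.2] gap 50.1
```

Call:
{"name": "carry_out", "arguments": {"moves": [[5.0,-0.17,0.12,-2,0,0,0],[5.0,-0.17,0.12,-4,0,0,0],[5.0,-0.17,0.12,-5.6,0,0,0],[5.0,-0.17,0.12,-5.6,0,0,0],[2.0,-0.17,0.12,-5.6,0,0,0],[2.0,-0.17,0.12,-5.6,0,0,0],[2.0,-0.17,0.12,-5.6,0,0,0],[2.0,-0.17,0.12,-5.6,0,0,0]]}}

```text
clock: 2.78
tcp_pos: [474.6, -110.2, 56.6]
tool_rot: [0.509, -0.507, 0.488, -0.495]
contact_force: [0.0, -0.1, 8.0]
finger_gap: 20.1
```

Run:
```python
from h import *
exec(open("st.py").read())
p,d,c,W=snap("w2")
```

```text
2.7833 [ 474.6 -110.2   56.6] jaw deg -88.07 tooly [ 0.008 -0.004 -1.   ] q [-0.46  0.05  2.07  0.    1.02  1.08] F [ 0.  -0.1  8. ] gap 20.1
```

View pics/w2.png

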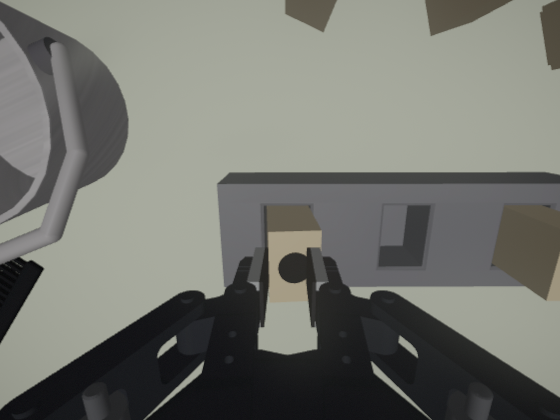

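Run:
```python
from h import *
p,d,c,W=load("w2.npz")
for u,v in [(258,300),(258,265),(264,320),(255,250),(320,300),(322,260),(295,220),(295,240),(295,290),(275,290),(240,280)]: print(u,v,W[v,u].round(1))
o,r=tool();print(proj([o["tcp_pos"]],c),proj([o["tcp_pos"]+np.array([0,14,0]),o["tcp_pos"]+np.array([0,-14,0])],c))
cv2.imwrite("pics/w2z.png",cv2.resize(p[180:380,180:400,::-1],None,fx=3,fy=3))
```

```text
258 300 [479.2 -96.9 129.5]
258 265 [484.9 -95.1 111. ]
264 320 [465.6 -99.  123.9]
255 250 [485.  -92.2  95.2]
320 300 [ 486.6 -120.   139.5]
322 260 [ 486.  -124.7  106.3]
295 220 [ 493.3 -112.8   70.8]
295 240 [ 488.5 -112.4   89.1]
295 290 [ 458.3 -113.7   88.2]
275 290 [ 458.9 -102.6   89.7]
240 280 [481.  -88.  117.7]
[[289.20898039 240.18087064]] [[267.35789861 239.53607966]
 [311.01784129 240.82441574]]
```

View pics/w2z.png

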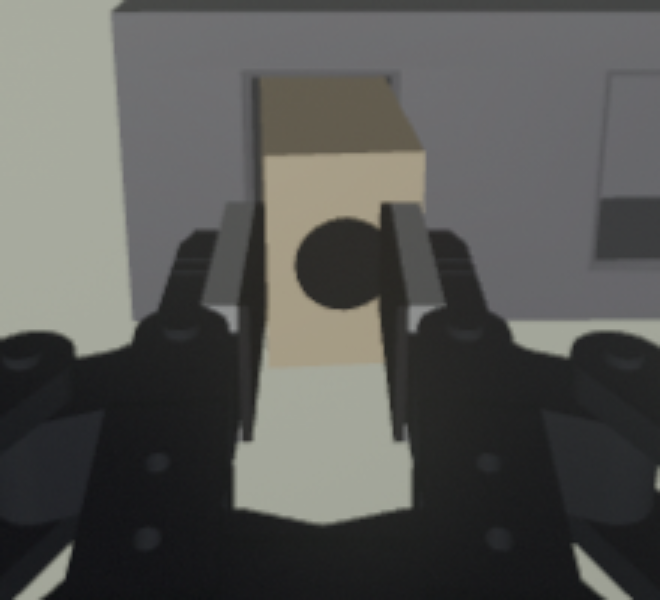

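Run:
```python
from h import *
for f in ["w1.npz","w2.npz"]:
    p,d,c,W=load(f)
    z=d[:300]; m=(d>0)&(d<200); 
    T=c["extrinsics"]; 
    m&=(np.arange(420)[:,None]<340)
    print(f,"finger min z",np.percentile(W[m][:,2],[0,0.5,2,10]).round(1), "cam z",(-T[:3,:3].T@T[:3,3]).round(1))
    i=np.argwhere(m); j=np.argmin(W[m][:,2]); print(i[j],W[m][j])
```

```text
w1.npz finger min z [318.3 320.2 323.4 332.4] cam z [ 595.4 -186.6  448.4]
[269 201] [ 523.73846949 -143.7514574   318.28033797]
w2.npz finger min z [-0.9  0.3  0.8 19.5] cam z [ 547.9 -105.8  231.1]
[  0 106] [622.52984058  19.07284278  -0.86557214]
```

The gap closed to 20 mm with 8 N upward, and depth puts the fingertips at z≈89 on the refill's top. So the real fingertips sit about 32 mm above the reported TCP, and depth in the first wrist view agrees. I'll lift, open, and descend further while watching the force.

Call:
{"name": "carry_out", "arguments": {"moves": [[2.0,0,0.05,2,-0.004,-0.008,0],[5.0,-0.23,0.12,2,-0.004,-0.008,0],[5.0,-0.23,0.12,2,-0.004,-0.008,0],[5.0,-0.23,0.12,2,-0.004,-0.008,0],[5.0,-0.23,0.12,2,-0.004,-0.008,0],[5.0,-0.23,0.12,2,-0.004,-0.008,0]]}}

```text
clock: 3.33
tcp_pos: [471.8, -108.8, 75.8]
tool_rot: [0.51, -0.507, 0.486, -0.497]
contact_force: [0.6, 0.4, -0.9]
finger_gap: 50.4
```

Run:
```python
from h import *
exec(open("st.py").read())
p,d,c,W=snap("w3")
m=(d>0)&(d<170)&(np.arange(420)[:,None]<330); P=W[m]
P=P[P[:,2]<140]
for s in (1,-1):
    Q=P[(P[:,1]-o["tcp_pos"][1])*s>0]; print(s,Q.min(0).round(1),Q.max(0).round(1))
print([x for x in rects(W,80,95,(440,500,-160,-60))])
```

```text
3.3333 [ 471.8 -108.8   75.8] jaw deg -88.07 tooly [ 0.015 -0.007 -1.   ] q [-0.46  0.    2.07 -0.    1.05  1.08] F [ 0.6  0.4 -0.9] gap 50.4
1 [ 458.7 -108.3   54.1] [603.   62.5 140. ]
-1 [ 460.7 -228.1   54.7] [ 615.9 -113.2  140. ]
[{'c': (472.2, -107.4), 'L': 42.6, 'S': 28.1, 'long_deg': 2.1, 'z': 88.0, 'n': 3150, 'px': [287.0, 244.0]}]
```

View pics/w3.png

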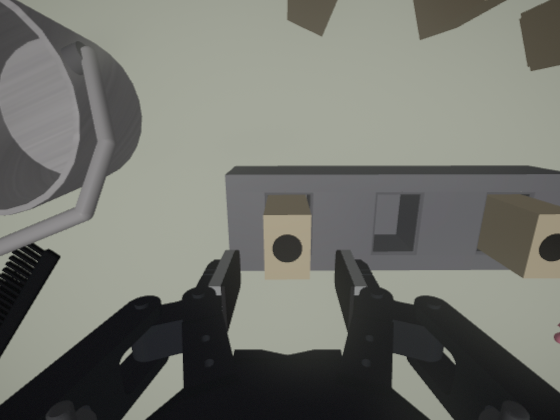

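Call:
{"name": "carry_out", "arguments": {"moves": [[5.0,0.05,0.05,-1.5,0.007,0.015,0],[5.0,0.05,0.05,-3,0.007,0.015,0],[5.0,0.05,0.05,-4.5,0.007,0.015,0],[5.0,0.05,0.05,-5.0,0.007,0.015,0],[5.0,0.05,0.05,-5.0,0.007,0.015,0]]}}

```text
clock: 3.8
tcp_pos: [470.9, -107.6, 24.1]
tool_rot: [-0.508, 0.509, -0.493, 0.49]
contact_force: [-0.9, 0.5, 0.5]
finger_gap: 50.1
```

Call:
{"name": "carry_out", "arguments": {"moves": [[1.5,0.1,0,0,0,0,0],[1.5,0.1,0,0,0,0,0],[1.5,0.1,0,0,0,0,0],[1.5,0.1,0,0,0,0,0],[1.5,0.1,0,0,0,0,0]]}}

```text
clock: 4.22
tcp_pos: [472.8, -108.2, 25.0]
tool_rot: [-0.508, 0.509, -0.492, 0.491]
contact_force: [0.4, -2.1, 1.4]
finger_gap: 27.0
```

Call:
{"name": "carry_out", "arguments": {"moves": [[1.5,0,0,1,0,0,0],[1.5,0,0,2.5,0,0,0],[1.5,0,0,4.5,0,0,0],[1.5,0,0,7,0,0,0],[1.5,0,0,10,0,0,0],[1.5,0,0,13.5,0,0,0],[1.5,0,0,13.5,0,0,0],[1.5,0,0,13.5,0,0,0]]}}

```text
clock: 4.88
tcp_pos: [474.2, -108.5, 163.0]
tool_rot: [0.509, -0.508, 0.49, -0.493]
contact_force: [0.0, 0.3, -0.5]
finger_gap: 27.3
```

Run:
```python
from h import *
exec(open("st.py").read())
p,d,c,W=snap("w4")
```

```text
4.8833 [ 474.2 -108.5  163. ] jaw deg -88.06 tooly [ 0.003 -0.002 -1.   ] q [-0.46 -0.11  2.   -0.    1.24  1.08] F [ 0.   0.3 -0.5] gap 27.3
```

View pics/w4.png

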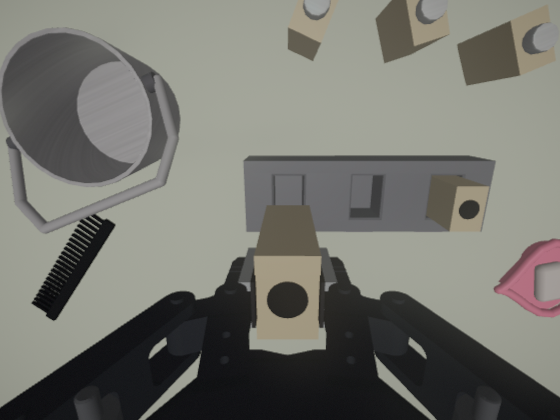

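The spent refill is out and in the jaws at (287,290). The well at (288,190) is empty, and the pail rim centre is at (90,105). Next I'll fit the pail rim circle and the bail bar.

```bash
cat >> h.py <<'E'
from scipy.optimize import least_squares
def pail(W,guess=(550,65)):
    m=(np.abs(W[...,2]-85)<6)&(np.hypot(W[...,0]-guess[0],W[...,1]-guess[1])<110)
    P=W[m][:,:2]
    f=lambda q:np.hypot(P[:,0]-q[0],P[:,1]-q[1])-60
    s=least_squares(f,guess,loss="cauchy",f_scale=2).x
    rr=np.hypot(*(P-s).T); ok=abs(rr-60)<4
    m=(W[...,2]>88)&(W[...,2]<220)&(np.hypot(W[...,0]-s[0],W[...,1]-s[1])<125)
    return s,ok.sum(),len(P),W[m]
E
python3 - <<'E'
from h import *
p,d,c,W=load("w4.npz")
s,n,N,B=pail(W);print(s.round(1),n,N)
B=B[(B[:,0]<s[0]+20)&(B[:,1]>-20)]
# bar: highest points
print(len(B),B.min(0).round(0),B.max(0).round(0))
T=B[B[:,2]>96]; print(len(T),T.mean(0).round(1))
cc,(w,h),a=cv2.minAreaRect(T[:,:2].astype(np.float32));print(cc,w,h,a)
v=np.linalg.svd(T[:,:2]-T[:,:2].mean(0))[2][0];print(v,np.degrees(np.arctan2(v[1],v[0])))
m=T[:,:2].mean(0)-s; print("dir",np.degrees(np.arctan2(m[1],m[0])),np.hypot(*m))
E
```

```text
[547.5  65.8] 4004 4709
3138 [455. -20.  88.] [565. 128. 123.]
2725 [491.1  38.4 114.1]
(499.5469665527344, 45.50245666503906) 51.80677032470703 149.2056884765625 24.193695068359375
[ 0.39434595 -0.91896206] -66.77481121016692
dir -154.05480596030617 62.70258789030708
```

Call:
{"name": "carry_out", "arguments": {"moves": [[1.5,1.1,3,0,0,0,0.1],[1.5,2.2,6.2,0,0,0,0.2],[1.5,3.4,9.5,0,0,0,0.3],[1.5,4.6,13,0,0,0,0.367],[1.5,5.7,16,0,0,0,0.367],[1.5,6.68,18.9,0,0,0,0.367],[1.5,6.68,18.9,0,0,0,0.367],[1.5,6.68,18.9,0,0,0,0.367]]}}

```text
clock: 5.6
tcp_pos: [538.2, 82.5, 158.7]
tool_rot: [-0.589, 0.591, -0.391, 0.388]
contact_force: [-0.8, -0.2, -0.9]
finger_gap: 27.2
```

Run:
```python
from h import *
exec(open("st.py").read())
p,d,c,W=snap("w5")
s,n,N,B=pail(W);print(s.round(1),n,N)
```

```text
5.6 [538.2  82.5 158.7] jaw deg -66.87 tooly [-0.005  0.    -1.   ] q [-0.06  0.04  1.86 -0.    1.24  1.11] F [-0.8 -0.2 -0.9] gap 27.2
[547.6  68.2] 2028 2659
```

View pics/w5.png

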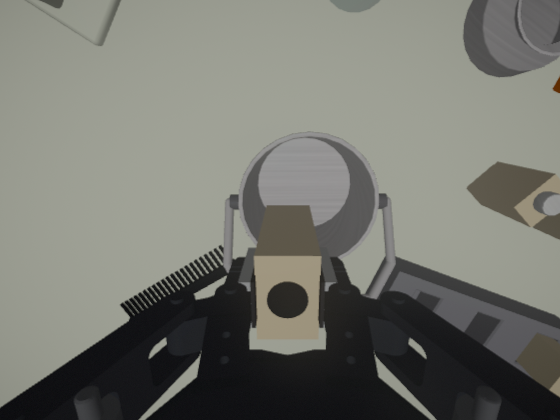

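Jaws and pail are aligned, with the pivots at (234,201) and (384,200). Lowering.

Call:
{"name": "carry_out", "arguments": {"moves": [[1.5,0.3,-0.1,-3.5,0,0,0],[1.5,0.3,-0.1,-7,0,0,0],[1.5,0.3,-0.1,-9.5,0,0,0],[1.5,0.3,-0.1,-11,0,0,0],[1.5,0.3,-0.1,-11.5,0,0,0],[1.5,0.3,-0.1,-11.5,0,0,0]]}}

```text
clock: 6.15
tcp_pos: [539.3, 79.6, 42.0]
tool_rot: [-0.588, 0.591, -0.393, 0.388]
contact_force: [0.3, -0.3, -0.8]
finger_gap: 26.9
```

Clear of contact; lower a little more and release with a narrow opening.

Call:
{"name": "carry_out", "arguments": {"moves": [[1.5,0.1,0.1,-0.8,0,0,0],[1.5,0.1,0.1,-1.2,0,0,0],[3.6,0.1,0.1,-1.2,0,0,0],[3.6,0.1,0.1,-1.2,0,0,0],[3.6,0.1,0.1,-1.2,0,0,0],[3.6,0.1,0.1,1,0,0,0],[3.6,0.1,0.1,4,0,0,0],[3.6,0.1,0.1,8,0,0,0]]}}

```text
clock: 6.82
tcp_pos: [538.2, 80.7, 120.9]
tool_rot: [-0.587, 0.592, -0.395, 0.386]
contact_force: [1.4, 0.5, 0.1]
finger_gap: 36.0
```

Run:
```python
from h import *
exec(open("st.py").read())
p,d,c,W=snap("w6")
s,n,N,B=pail(W);print(s.round(1),n,N)
```

```text
6.8167 [538.2  80.7 120.9] jaw deg -67.06 tooly [-0.014  0.001 -1.   ] q [-0.06  0.1   1.88 -0.    1.18  1.11] F [1.4 0.5 0.1] gap 36.0
[548.3  67.9] 3157 6040
```

View pics/w6.png

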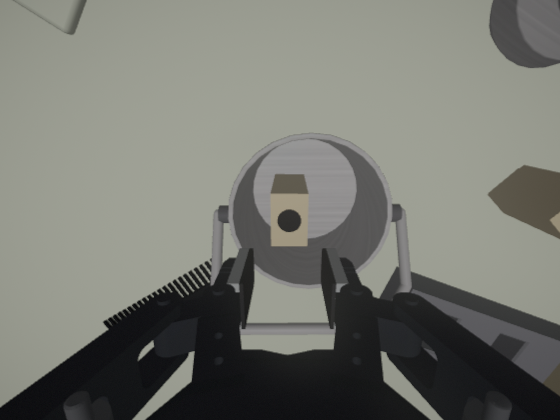

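Spent 1 stands upright in the pail at (289,220). Next is the second spent one.

Call:
{"name": "carry_out", "arguments": {"moves": [[5.0,-0.5,-3.5,2,0,-0.014,-0.1],[5.0,-1,-7.5,3,0,-0.014,-0.2],[5.0,-1.5,-11.5,3,0,-0.014,-0.3],[5.0,-2,-15.5,3,0,-0.014,-0.367],[5.0,-2.5,-19.5,3,0,-0.014,-0.367],[5.0,-3.2,-23.5,3,0,-0.014,-0.367],[5.0,-3.9,-27.5,3,0,-0.014,-0.367],[5.0,-4.6,-31,3,0,-0.014,-0.367]]}}

```text
clock: 7.53
tcp_pos: [498.8, -232.0, 162.7]
tool_rot: [0.511, -0.505, 0.485, -0.498]
contact_force: [0.5, -0.3, 0.1]
finger_gap: 50.1
```

```bash
python3 st.py
```

```text
7.5333 [ 498.8 -232.   162.7] jaw deg -88.1 tooly [ 0.019 -0.006 -1.   ] q [-0.65  0.04  1.86  0.01  1.22  0.89] F [ 0.5 -0.3  0.1] gap 50.1
```

Call:
{"name": "carry_out", "arguments": {"moves": [[5.0,-1,-2,0,0.005,0.015,0],[5.0,-2.1,-3.7,-2,0.005,0.015,0],[5.0,-2.1,-3.7,-5,0.005,0.015,0],[5.0,-2.1,-3.7,-7.5,0.005,0.015,0],[5.0,-2.1,-3.7,-7.5,0.005,0.015,0],[5.0,-2.1,-3.7,-7.5,0.005,0.015,0]]}}

```text
clock: 8.03
tcp_pos: [477.2, -268.5, 87.2]
tool_rot: [0.509, -0.508, 0.491, -0.492]
contact_force: [0.4, -0.7, 0.9]
finger_gap: 50.1
```

Run:
```python
from h import *
exec(open("st.py").read())
p,d,c,W=snap("w7")
print([x for x in rects(W,80,95,(440,500,-310,-220))])
```

```text
8.0333 [ 477.2 -268.5   87.2] jaw deg -88.1 tooly [ 0.002  0.001 -1.   ] q [-0.72  0.14  1.9   0.    1.1   0.82] F [ 0.4 -0.7  0.9] gap 50.1
[{'c': (477.4, -268.7), 'L': 42.9, 'S': 28.0, 'long_deg': 2.0, 'z': 88.0, 'n': 2805, 'px': [290.0, 237.0]}]
```

View pics/w7.png

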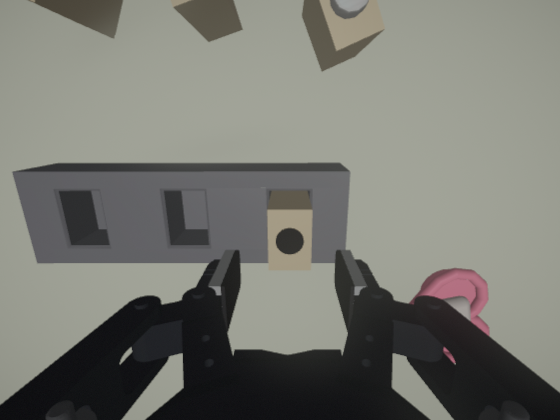

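Call:
{"name": "carry_out", "arguments": {"moves": [[5.0,0.05,0,-2.5,0,0,0],[5.0,0.05,0,-5,0,0,0],[5.0,0.05,0,-6.2,0,0,0],[5.0,0.05,0,-6.2,0,0,0],[1.5,0.05,0,-6.2,0,0,0],[1.5,0.05,0,-6.2,0,0,0],[1.5,0.05,0,-6.2,0,0,0],[1.5,0.05,0,-6.2,0,0,0]]}}

```text
clock: 8.75
tcp_pos: [480.4, -270.4, 29.1]
tool_rot: [0.509, -0.507, 0.488, -0.495]
contact_force: [-0.9, 1.1, 5.6]
finger_gap: 26.8
```

Call:
{"name": "carry_out", "arguments": {"moves": [[1.5,0,0,0.5,0,0,0],[1.5,0,0,2,0,0,0],[1.5,0,0,4.5,0,0,0],[1.5,0,0,7.5,0,0,0],[1.5,0,0,11,0,0,0],[1.5,0,0,13.5,0,0,0],[1.5,0.5,2,14,0,0,0],[1.5,1,5,14,0,0,0.1]]}}

```text
clock: 9.42
tcp_pos: [492.0, -222.8, 173.3]
tool_rot: [0.533, -0.531, 0.46, -0.472]
contact_force: [0.3, 0.9, -1.2]
finger_gap: 26.8
```

```bash
python3 st.py
```

```text
9.4167 [ 492.  -222.8  173.3] jaw deg -82.44 tooly [ 0.014 -0.008 -1.   ] q [-0.64  0.    1.88  0.    1.25  0.8 ] F [ 0.3  0.9 -1.2] gap 26.8
```

Call:
{"name": "carry_out", "arguments": {"moves": [[1.5,0.8,3.8,0,0,0,0.1],[1.5,1.6,7.8,0,0,0.007,0.2],[1.5,2.5,11.8,0,0.008,0.014,0.269],[1.5,3.4,15.8,0,0.008,0.014,0.269],[1.5,4.4,19.8,0,0.008,0.014,0.269],[1.5,5.4,23.6,0,0.008,0.014,0.269],[1.5,6.38,27.2,0,0.008,0.014,0.269],[1.5,6.38,27.2,0,0.008,0.014,0.269]]}}

```text
clock: 10.08
tcp_pos: [556.4, 54.7, 174.0]
tool_rot: [0.592, -0.589, 0.389, -0.388]
contact_force: [-0.1, -0.5, -0.7]
finger_gap: 27.1
```

Run:
```python
from h import *
exec(open("st.py").read())
p,d,c,W=snap("w8")
s,n,N,B=pail(W);print(s.round(1),n,N)
print([x for x in rects(W,70,98,(500,600,20,110))])
```

```text
10.0833 [556.4  54.7 174. ] jaw deg -66.66 tooly [ 0.002  0.004 -1.   ] q [-0.11  0.06  1.82  0.    1.26  1.06] F [-0.1 -0.5 -0.7] gap 27.1
[548.1  67.1] 1774 3502
[{'c': (594.9, 103.5), 'L': 20.6, 'S': 5.3, 'long_deg': -49.3, 'z': 85.6, 'n': 94, 'px': [255.0, 143.0]}, {'c': (591.8, 29.3), 'L': 31.2, 'S': 6.9, 'long_deg': 47.8, 'z': 85.3, 'n': 174, 'px': [330.0, 180.0]}, {'c': (539.7, 81.2), 'L': 42.7, 'S': 28.2, 'long_deg': 22.7, 'z': 85.9, 'n': 1260, 'px': [254.0, 204.0]}, {'c': (503.2, 105.8), 'L': 15.0, 'S': 5.8, 'long_deg': 50.5, 'z': 80.0, 'n': 140, 'px': [220.0, 229.0]}]
```

View pics/w8.png

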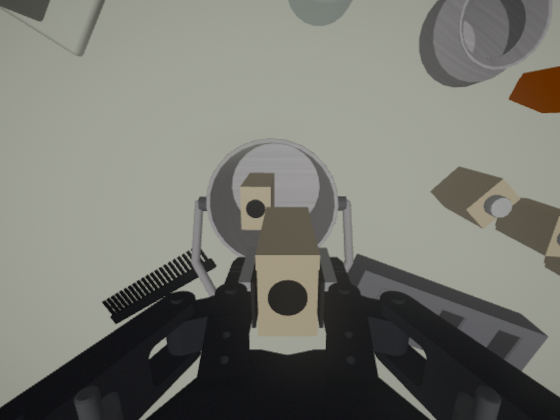

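Call:
{"name": "carry_out", "arguments": {"moves": [[1.5,0.1,-0.55,-2,0,0,0],[1.5,0.1,-0.55,-5.5,0,0,0],[1.5,0.1,-0.55,-9,0,0,0],[1.5,0.1,-0.55,-11,0,0,0],[1.5,0.1,-0.55,-11.5,0,0,0],[1.5,0.1,-0.55,-11.5,0,0,0],[1.5,0.1,-0.55,-11.5,0,0,0]]}}

```text
clock: 10.72
tcp_pos: [558.0, 45.9, 60.2]
tool_rot: [0.591, -0.589, 0.388, -0.39]
contact_force: [0.7, 0.4, -0.2]
finger_gap: 26.8
```

Run:
```python
from h import *
exec(open("st.py").read())
p,d,c,W=snap("w9")
```

```text
10.7167 [558.   45.9  60.2] jaw deg -66.78 tooly [ 0.003  0.001 -1.   ] q [-0.12  0.21  1.88  0.    1.05  1.04] F [ 0.7  0.4 -0.2] gap 26.8
```

View pics/w9.png

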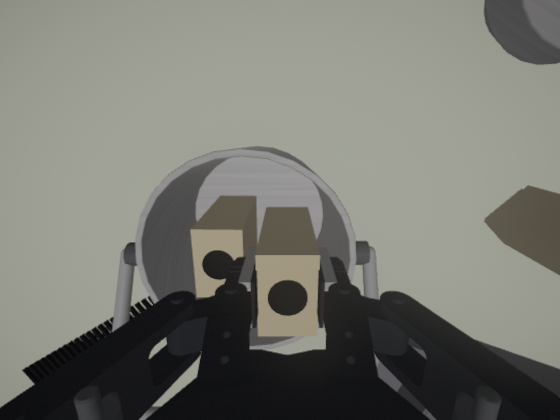

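Call:
{"name": "carry_out", "arguments": {"moves": [[3.4,0,0.1,0,0,0,0],[3.4,0,0.1,0,0,0,0],[3.4,0,0.1,0,0,0,0],[3.4,0,0.1,0.5,0,0,0],[3.4,0,0.1,3,0,0,0],[3.4,0,0.1,7,0,0,0],[3.4,0,0.1,9,0,0,0]]}}

```text
clock: 11.35
tcp_pos: [560.2, 46.9, 155.4]
tool_rot: [0.593, -0.588, 0.386, -0.392]
contact_force: [2.3, 0.2, 0.8]
finger_gap: 33.9
```

Run:
```python
from h import *
exec(open("st.py").read())
p,d,c,W=snap("w10")
s,n,N,B=pail(W);print(s.round(1),n,N)
print([x for x in rects(W,80,98,(500,600,20,110),300)])
```

```text
11.35 [560.2  46.9 155.4] jaw deg -66.75 tooly [ 0.01   0.001 -1.   ] q [-0.12  0.08  1.83  0.    1.22  1.05] F [2.3 0.2 0.8] gap 33.9
[548.4  67.9] 2408 6117
[{'c': (557.1, 45.1), 'L': 42.5, 'S': 27.6, 'long_deg': 22.6, 'z': 86.3, 'n': 1534, 'px': [289.0, 212.0]}, {'c': (539.9, 81.1), 'L': 42.3, 'S': 28.3, 'long_deg': 22.7, 'z': 86.0, 'n': 1530, 'px': [243.0, 214.0]}]
```

View pics/w10.png

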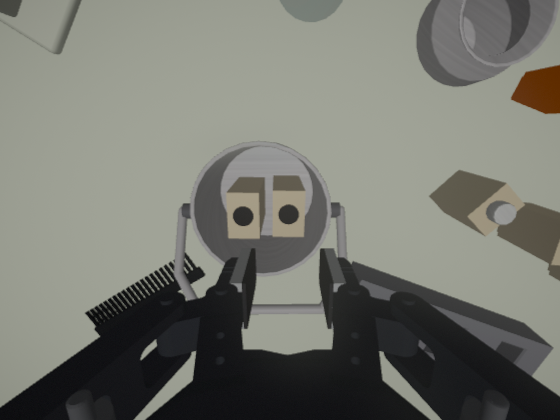

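Both spent refills stand in the pail at (243,214) and (289,212). Now fresh 1, the capped cream one at (631,-124).

Call:
{"name": "carry_out", "arguments": {"moves": [[5.0,1.2,-2.8,0,0,0.01,-0.12],[5.0,2.6,-6,0,0,0.01,-0.24],[5.0,4,-9.4,0,0,0.01,-0.36],[5.0,5.5,-13,0,0,0.01,-0.48],[5.0,7.1,-17.08,-1,0,0.01,-0.6],[5.0,7.1,-17.08,-3,0,0.01,-0.71],[5.0,7.1,-17.08,-4,0,0.01,-0.7706],[5.0,7.1,-17.08,-4,0,0.01,-0.7706]]}}

```text
clock: 12.07
tcp_pos: [631.9, -124.3, 116.1]
tool_rot: [-0.398, 0.402, -0.582, 0.584]
contact_force: [-0.9, 0.1, -0.8]
finger_gap: 50.1
```

Run:
```python
from h import *
exec(open("st.py").read())
p,d,c,W=snap("w11")
print(rects(W,72,87,(560,720,-160,-60),300),rects(W,87.5,98,(560,720,-160,-60)))
```

```text
12.0667 [ 631.9 -124.3  116.1] jaw deg -111.02 tooly [-0.002 -0.006 -1.   ] q [-0.37  0.32  1.63 -0.01  1.19  1.57] F [-0.9  0.1 -0.8] gap 50.1
[{'c': (631.3, -123.7), 'L': 42.2, 'S': 27.9, 'long_deg': -21.4, 'z': 80.9, 'n': 1448, 'px': [288.0, 217.0]}] [{'c': (631.6, -123.9), 'L': 19.1, 'S': 18.9, 'long_deg': 43.1, 'z': 92.7, 'n': 574, 'px': [288.0, 226.0]}]
```

View pics/w11.png

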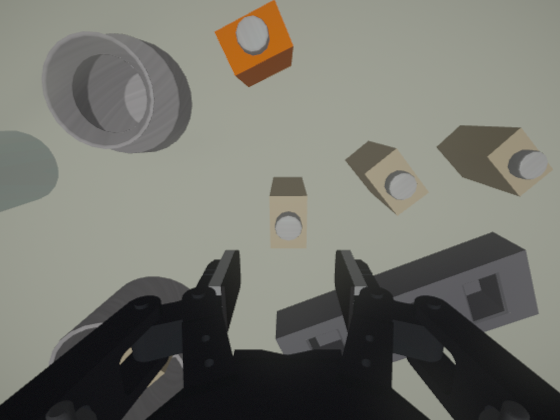

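The cream capped refill is centred between the jaws at (288,222); the orange look-alike at (253,40) is clear of them. Descend and grasp.

Call:
{"name": "carry_out", "arguments": {"moves": [[5.0,-0.03,0.05,-3,-0.006,0,0],[5.0,-0.03,0.05,-6,-0.006,0,0],[5.0,-0.03,0.05,-8.8,-0.006,0,0],[5.0,-0.03,0.05,-9.8,-0.006,0,0],[5.0,-0.03,0.05,-9.8,-0.006,0,0],[1.5,-0.03,0.05,-9.8,-0.006,0,0],[1.5,-0.03,0.05,-9.8,-0.006,0,0],[1.5,-0.03,0.05,-9.8,-0.006,0,0]]}}

```text
clock: 12.78
tcp_pos: [634.5, -124.1, 22.7]
tool_rot: [-0.4, 0.403, -0.577, 0.587]
contact_force: [-0.1, 0.6, 2.8]
finger_gap: 26.9
```

Call:
{"name": "carry_out", "arguments": {"moves": [[1.5,0,0,0,0,0,0],[1.5,0,0,1,0,0,0],[1.5,0,0,3.5,0,0,0],[1.5,0,0,7,0,0,0],[1.5,0,0,9,0,0,0],[1.5,0,0,9,0,0,0],[1.5,0,0,9,0,0,0]]}}

```text
clock: 13.37
tcp_pos: [635.8, -124.5, 115.5]
tool_rot: [-0.401, 0.402, -0.576, 0.589]
contact_force: [0.7, -0.2, -1.8]
finger_gap: 27.0
```

Run:
```python
from h import *
exec(open("st.py").read())
```

```text
13.3667 [ 635.8 -124.5  115.5] jaw deg -110.82 tooly [ 0.009 -0.016 -1.   ] q [-0.36  0.32  1.63 -0.01  1.18  1.58] F [ 0.7 -0.2 -1.8] gap 27.0
```

Call:
{"name": "carry_out", "arguments": {"moves": [[1.5,-3,0.2,0.5,0.008,0.004,0.1],[1.5,-6.5,0.5,0.5,0.016,0.009,0.2],[1.5,-10,0.9,0.5,0.016,0.009,0.3],[1.5,-13.5,1.3,0.5,0.016,0.009,0.397],[1.5,-16.2,1.55,0.5,0.016,0.009,0.397],[1.5,-16.2,1.55,0.5,0.016,0.009,0.397],[1.5,-16.2,1.55,0.5,0.016,0.009,0.397],[1.5,-16.2,1.55,0.5,0.016,0.009,0.397]]}}

```text
clock: 14.03
tcp_pos: [473.7, -109.0, 120.0]
tool_rot: [0.509, -0.507, 0.492, -0.491]
contact_force: [0.6, -0.7, -0.9]
finger_gap: 26.9
```

```bash
cat >> h.py <<'E'
def held(W,o):
    # rect of top face of the held refill and its height, relative to world
    t=o["tcp_pos"]
    out=rects(W,t[2]+50,t[2]+64,(t[0]-35,t[0]+45,t[1]-15,t[1]+15),300)
    cap=rects(W,t[2]+66,t[2]+78,(t[0]-30,t[0]+30,t[1]-15,t[1]+15),100)
    return out,cap
E
python3 - <<'E'
from h import *
exec(open("st.py").read())
p,d,c,W=snap("w12")
for u,v in [(287,300),(288,330),(275,270),(288,240),(288,225)]: print(u,v,W[v,u].round(1))
print(held(W,o))
E
```

```text
14.0333 [ 473.7 -109.   120. ] jaw deg -88.09 tooly [ 0.002  0.003 -1.   ] q [-0.46 -0.05  2.04  0.    1.16  1.07] F [ 0.6 -0.7 -0.9] gap 26.9
287 300 [ 477.1 -107.7  190. ]
288 330 [ 462.8 -108.6  190.4]
275 270 [ 483.9 -102.2  177.7]
288 240 [ 492.3 -107.6  163.5]
288 225 [ 491.8 -107.6  141.3]
([{'c': (471.6, -109.2), 'L': 43.4, 'S': 29.9, 'long_deg': 0.7, 'z': 178.4, 'n': 3844, 'px': [289.0, 282.0]}], [{'c': (473.5, -94.5), 'L': 22.4, 'S': 0.9, 'long_deg': 0.3, 'z': 188.7, 'n': 107, 'px': [255.0, 306.0]}, {'c': (475.1, -122.6), 'L': 23.7, 'S': 2.8, 'long_deg': 0.1, 'z': 189.2, 'n': 419, 'px': [324.0, 303.0]}, {'c': (472.1, -107.9), 'L': 19.7, 'S': 19.0, 'long_deg': 15.5, 'z': 190.2, 'n': 1637, 'px': [287.0, 308.0]}])
```

View pics/w12.png

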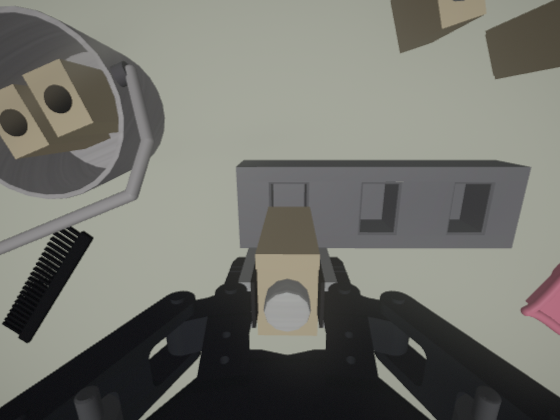

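Call:
{"name": "carry_out", "arguments": {"moves": [[1.5,0.07,0.0,-2,0.003,0.002,0],[1.5,0.07,0.0,-4,0.003,0.002,0],[1.5,0.07,0.0,-4.8,0.003,0.002,0],[1.5,0.07,0.0,-4.8,0.003,0.002,0],[1.5,0.07,0.0,-4.8,0.003,0.002,0]]}}

```text
clock: 14.5
tcp_pos: [475.2, -109.2, 72.1]
tool_rot: [0.51, -0.507, 0.493, -0.49]
contact_force: [-0.2, -0.1, -1.3]
finger_gap: 27.1
```

Run:
```python
from h import *
exec(open("st.py").read())
p,d,c,W=snap("w13")
print(held(W,o))
cv2.imwrite("pics/w13z.png",cv2.resize(p[130:350,180:400,::-1],None,fx=2.7,fy=2.7))
```

```text
14.5 [ 475.2 -109.2   72.1] jaw deg -88.06 tooly [-0.001  0.006 -1.   ] q [-0.46  0.03  2.06  0.01  1.06  1.07] F [-0.2 -0.1 -1.3] gap 27.1
([{'c': (473.2, -109.6), 'L': 43.7, 'S': 29.9, 'long_deg': 1.5, 'z': 130.5, 'n': 3833, 'px': [289.0, 282.0]}], [{'c': (475.0, -94.7), 'L': 23.0, 'S': 0.9, 'long_deg': 1.6, 'z': 140.8, 'n': 115, 'px': [255.0, 305.0]}, {'c': (476.6, -122.9), 'L': 24.1, 'S': 2.6, 'long_deg': 0.1, 'z': 141.2, 'n': 407, 'px': [323.0, 304.0]}, {'c': (473.5, -108.3), 'L': 19.6, 'S': 19.3, 'long_deg': 12.6, 'z': 142.4, 'n': 1638, 'px': [287.0, 308.0]}])
```

View pics/w13z.png

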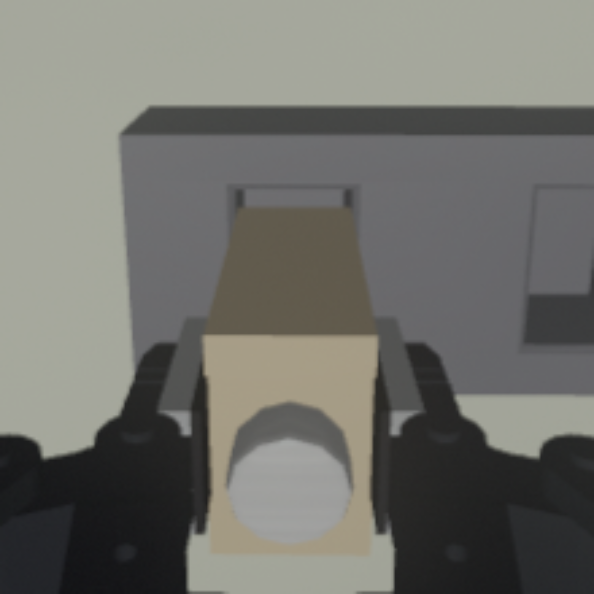

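Call:
{"name": "carry_out", "arguments": {"moves": [[1.5,-0.15,0.0,-0.3,-0.006,0,0],[1.5,-0.15,0.0,-0.8,-0.006,0,0],[1.5,-0.15,0.0,-1.4,-0.006,0,0],[1.5,-0.15,0.0,-2.0,-0.006,0,0],[1.5,-0.15,0.0,-2.0,-0.006,0,0]]}}

```text
clock: 14.97
tcp_pos: [473.3, -109.0, 51.5]
tool_rot: [-0.508, 0.509, -0.492, 0.491]
contact_force: [0.2, 0.1, -1.3]
finger_gap: 27.2
```

```bash
python3 st.py
```

```text
14.9667 [ 473.3 -109.    51.5] jaw deg -88.06 tooly [-0.001  0.    -1.   ] q [-0.46  0.06  2.07 -0.    1.02  1.08] F [ 0.2  0.1 -1.3] gap 27.2
```

Foot is about 15 mm into the well with no contact force. Continue home.

Call:
{"name": "carry_out", "arguments": {"moves": [[1.5,0,0,-0.7,0,0,0],[1.5,0,0,-1.4,0,0,0],[1.5,0,0,-2.0,0,0,0],[1.5,0,0,-2.4,0,0,0],[1.5,0,0,-2.5,0,0,0],[1.5,0,0,-2.5,0,0,0]]}}

```text
clock: 15.47
tcp_pos: [474.6, -109.5, 29.4]
tool_rot: [-0.508, 0.509, -0.492, 0.491]
contact_force: [-8.8, 3.3, 23.9]
finger_gap: 26.8
```

Run:
```python
from h import *
exec(open("st.py").read())
p,d,c,W=snap("w14")
print(held(W,o))
```

```text
15.4667 [ 474.6 -109.5   29.4] jaw deg -88.04 tooly [-0.001  0.    -1.   ] q [-0.46  0.1   2.07 -0.    0.97  1.08] F [-8.8  3.3 23.9] gap 26.8
([{'c': (472.6, -109.7), 'L': 43.6, 'S': 30.0, 'long_deg': 0.7, 'z': 87.9, 'n': 3852, 'px': [289.0, 282.0]}], [{'c': (476.1, -123.2), 'L': 23.9, 'S': 3.1, 'long_deg': 1.0, 'z': 98.5, 'n': 441, 'px': [324.0, 303.0]}, {'c': (473.2, -108.3), 'L': 19.5, 'S': 19.4, 'long_deg': -41.2, 'z': 99.8, 'n': 1670, 'px': [287.0, 308.0]}])
```

The top is at 87.9 mm with 24 N of bottoming force, the same height as the home spent refills. Release and rise.

Call:
{"name": "carry_out", "arguments": {"moves": [[4.5,0,0,0,0,0,0],[4.5,0,0,0,0,0,0],[4.5,0,0,0,0,0,0],[4.5,-0.1,0.05,2.5,0,0,0],[4.5,-0.1,0.05,6,0,0,0],[4.5,-0.1,0.05,9.5,0,0,0],[4.5,1,-0.5,11,0,0,0],[4.5,4,-1.5,11,0,0,0.1]]}}

```text
clock: 16.18
tcp_pos: [515.8, -125.0, 143.5]
tool_rot: [0.533, -0.532, 0.463, -0.467]
contact_force: [-0.1, 0.3, 0.5]
finger_gap: 45.3
```

Run:
```python
from h import *
exec(open("st.py").read())
p,d,c,W=snap("w15")
print(rects(W,80,95,(440,510,-140,-70),300),rects(W,96,105,(440,510,-140,-70),100))
```

```text
16.1833 [ 515.8 -125.   143.5] jaw deg -82.21 tooly [ 0.005 -0.003 -1.   ] q [-0.45  0.02  1.91 -0.    1.2   0.98] F [-0.1  0.3  0.5] gap 45.3
[{'c': (471.8, -109.0), 'L': 43.1, 'S': 27.9, 'long_deg': 1.4, 'z': 87.8, 'n': 1105, 'px': [264.0, 254.0]}] [{'c': (472.3, -109.0), 'L': 19.2, 'S': 19.1, 'long_deg': -13.4, 'z': 99.7, 'n': 420, 'px': [262.0, 264.0]}]
```

Fresh 1 is home: centre (472.3,-109), top 87.8. Next is fresh 2.

Call:
{"name": "carry_out", "arguments": {"moves": [[5,3,-2.2,0,0.003,0.005,0.07],[5,6,-4.4,0,0.003,0.005,0.14],[5,9,-6.5,0,0.003,0.005,0.2025],[5,11.5,-8.3,-1,0.003,0.005,0.2025],[5,11.5,-8.35,-2.8,0.003,0.005,0.2025],[5,11.5,-8.35,-2.8,0.003,0.005,0.2025],[5,11.5,-8.35,-2.8,0.003,0.005,0.2025]]}}

```text
clock: 16.82
tcp_pos: [633.6, -209.9, 110.9]
tool_rot: [0.578, -0.578, 0.409, -0.406]
contact_force: [-0.0, 0.8, 0.2]
finger_gap: 49.9
```

Run:
```python
from h import *
exec(open("st.py").read())
p,d,c,W=snap("w16")
print(rects(W,72,87,(560,720,-240,-160),300),rects(W,87.5,98,(560,720,-240,-160)))
```

```text
16.8167 [ 633.6 -209.9  110.9] jaw deg -70.31 tooly [-0.003  0.003 -1.   ] q [-0.49  0.37  1.57  0.    1.2   0.74] F [-0.   0.8  0.2] gap 49.9
[{'c': (631.1, -208.3), 'L': 43.3, 'S': 28.0, 'long_deg': 19.3, 'z': 80.8, 'n': 1533, 'px': [286.0, 221.0]}] [{'c': (631.7, -208.3), 'L': 19.1, 'S': 19.0, 'long_deg': 63.4, 'z': 92.7, 'n': 601, 'px': [286.0, 231.0]}]
```

View pics/w16.png

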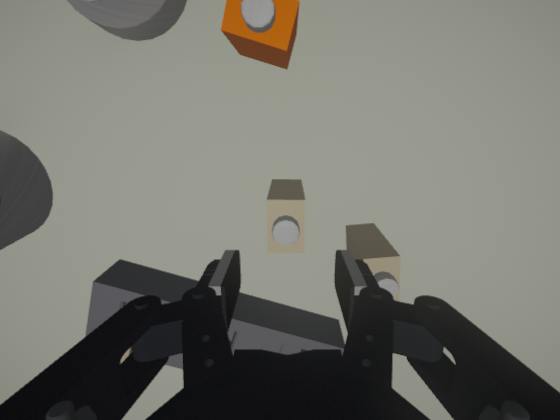

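Call:
{"name": "carry_out", "arguments": {"moves": [[5.0,-0.2,0.15,-3,0.003,-0.003,0],[5.0,-0.2,0.15,-6,0.003,-0.003,0],[5.0,-0.2,0.15,-8.5,0.003,-0.003,0],[5.0,-0.2,0.15,-9.2,0.003,-0.003,0],[5.0,-0.2,0.15,-9.2,0.003,-0.003,0],[1.5,-0.2,0.15,-9.2,0.003,-0.003,0],[1.5,-0.2,0.15,-9.2,0.003,-0.003,0],[1.5,-0.2,0.15,-9.2,0.003,-0.003,0]]}}

```text
clock: 17.53
tcp_pos: [634.1, -209.3, 23.5]
tool_rot: [0.58, -0.576, 0.406, -0.409]
contact_force: [0.9, 1.0, 4.1]
finger_gap: 27.2
```

Call:
{"name": "carry_out", "arguments": {"moves": [[1.5,0,0,0,0,0,0],[1.5,0,0,1,0,0,0],[1.5,0,0,3.5,0,0,0],[1.5,0,0,7,0,0,0],[1.5,0,0,10,0,0,0],[1.5,0,0,10,0,0,0],[1.5,0,0,10,0,0,0]]}}

```text
clock: 18.12
tcp_pos: [635.8, -210.3, 127.5]
tool_rot: [0.581, -0.576, 0.403, -0.411]
contact_force: [-0.1, 0.4, -1.5]
finger_gap: 26.9
```

```bash
python3 st.py
```

```text
18.1167 [ 635.8 -210.3  127.5] jaw deg -70.29 tooly [ 0.013 -0.001 -1.   ] q [-0.49  0.35  1.57  0.01  1.21  0.73] F [-0.1  0.4 -1.5] gap 26.9
```

Call:
{"name": "carry_out", "arguments": {"moves": [[1.5,-3,0.4,0,0,0.006,-0.1],[1.5,-6.5,0.8,0,0.001,0.013,-0.2],[1.5,-10,1.3,0,0.001,0.013,-0.31],[1.5,-13.5,1.8,-0.5,0.001,0.013,-0.31],[1.5,-15.9,2.15,-2,0.001,0.013,-0.31],[1.5,-15.9,2.15,-4,0.001,0.013,-0.31],[1.5,-15.9,2.15,-5.2,0.001,0.013,-0.31],[1.5,-15.9,2.15,-5.2,0.001,0.013,-0.31]]}}

```text
clock: 18.78
tcp_pos: [474.3, -187.1, 71.9]
tool_rot: [-0.507, 0.509, -0.494, 0.489]
contact_force: [-0.5, 0.0, -1.4]
finger_gap: 26.9
```

Run:
```python
from h import *
exec(open("st.py").read())
p,d,c,W=snap("w17")
print(held(W,o))
cv2.imwrite("pics/w17z.png",cv2.resize(p[130:350,180:400,::-1],None,fx=2.7,fy=2.7))
```

```text
18.7833 [ 474.3 -187.1   71.9] jaw deg -88.06 tooly [-0.007  0.003 -1.   ] q [-0.6   0.08  2.   -0.    1.07  0.94] F [-0.5  0.  -1.4] gap 26.9
([{'c': (472.4, -187.4), 'L': 44.1, 'S': 29.9, 'long_deg': 1.0, 'z': 129.4, 'n': 3836, 'px': [288.0, 281.0]}], [{'c': (476.1, -200.7), 'L': 24.4, 'S': 2.8, 'long_deg': -0.0, 'z': 141.0, 'n': 419, 'px': [324.0, 303.0]}, {'c': (474.6, -172.6), 'L': 21.9, 'S': 1.0, 'long_deg': 0.2, 'z': 140.6, 'n': 109, 'px': [255.0, 307.0]}, {'c': (472.9, -186.4), 'L': 19.8, 'S': 19.4, 'long_deg': -11.8, 'z': 141.2, 'n': 1570, 'px': [288.0, 307.0]}])
```

View pics/w17z.png

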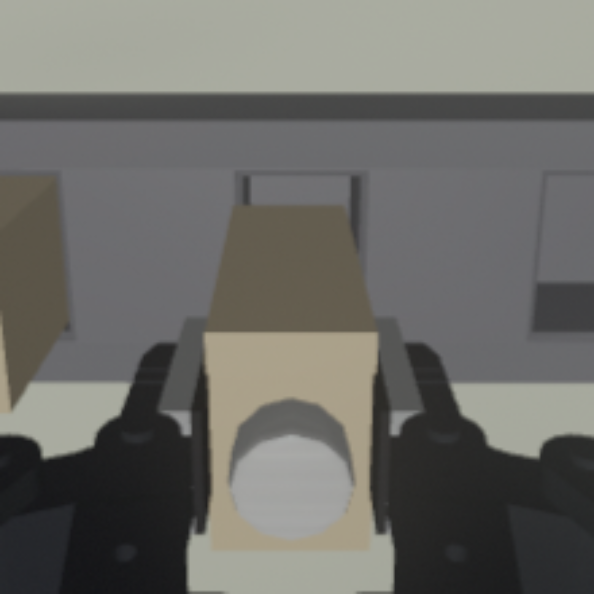

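Call:
{"name": "carry_out", "arguments": {"moves": [[1.5,0.25,-0.18,0,-0.003,-0.007,0],[1.5,0.25,-0.18,0,-0.003,-0.007,0],[1.5,0.25,-0.18,-0.3,-0.003,-0.007,0],[1.5,0.25,-0.18,-0.3,-0.003,-0.007,0]]}}

```text
clock: 19.17
tcp_pos: [478.7, -190.0, 70.8]
tool_rot: [0.509, -0.508, 0.49, -0.493]
contact_force: [-0.5, 0.1, -0.5]
finger_gap: 27.3
```

```bash
python3 st.py
```

```text
19.1667 [ 478.7 -190.    70.8] jaw deg -88.03 tooly [ 0.003 -0.002 -1.   ] q [-0.6   0.09  1.99 -0.    1.06  0.94] F [-0.5  0.1 -0.5] gap 27.3
```

Call:
{"name": "carry_out", "arguments": {"moves": [[1.5,-0.15,0.1,-0.4,0.002,0.003,0],[1.5,-0.15,0.1,-0.4,0.002,0.003,0],[1.5,-0.15,0.1,-0.9,0.002,0.003,0],[1.5,-0.15,0.1,-1.5,0.002,0.003,0],[1.5,-0.15,0.1,-1.9,0.002,0.003,0],[1.5,-0.15,0.1,-1.9,0.002,0.003,0]]}}

```text
clock: 19.67
tcp_pos: [476.6, -188.8, 50.7]
tool_rot: [-0.508, 0.509, -0.492, 0.491]
contact_force: [0.0, -0.2, -2.1]
finger_gap: 27.1
```

```bash
python3 st.py
```

```text
19.6667 [ 476.6 -188.8   50.7] jaw deg -88.02 tooly [-0.001  0.    -1.   ] q [-0.6   0.12  2.   -0.    1.02  0.94] F [ 0.  -0.2 -2.1] gap 27.1
```

Inside the well with no contact. Push home.

Call:
{"name": "carry_out", "arguments": {"moves": [[1.5,0,0,-0.7,0,0,0],[1.5,0,0,-1.4,0,0,0],[1.5,0,0,-2.0,0,0,0],[1.5,0,0,-2.4,0,0,0],[1.5,0,0,-2.5,0,0,0],[1.5,0,0,-2.5,0,0,0]]}}

```text
clock: 20.17
tcp_pos: [477.6, -189.0, 30.2]
tool_rot: [-0.508, 0.509, -0.492, 0.49]
contact_force: [-13.6, 8.3, 37.9]
finger_gap: 26.8
```

Run:
```python
from h import *
exec(open("st.py").read())
p,d,c,W=snap("w18")
print(held(W,o)[0])
```

```text
20.1667 [ 477.6 -189.    30.2] jaw deg -87.99 tooly [-0.003  0.002 -1.   ] q [-0.6   0.16  2.   -0.    0.98  0.94] F [-13.6   8.3  37.9] gap 26.8
[{'c': (475.6, -189.3), 'L': 43.4, 'S': 30.0, 'long_deg': 1.3, 'z': 88.0, 'n': 3867, 'px': [288.0, 282.0]}]
```

Call:
{"name": "carry_out", "arguments": {"moves": [[4.5,0,0,0.2,0,0,0],[4.5,0,0,0.2,0,0,0],[4.5,0,0,0.2,0,0,0],[4.5,-0.1,0.05,2.5,0,0,0],[4.5,-0.1,0.05,6,0,0,0],[4.5,-0.1,0.05,9.5,0,0,0],[4.5,1,-1.5,11,0,0,0],[4.5,4,-4.5,11,0,0,0.1]]}}

```text
clock: 20.88
tcp_pos: [517.9, -233.1, 144.0]
tool_rot: [-0.533, 0.533, -0.464, 0.465]
contact_force: [0.2, -0.8, 1.0]
finger_gap: 45.1
```

Run:
```python
from h import *
exec(open("st.py").read())
p,d,c,W=snap("w19")
print(rects(W,80,95,(440,510,-220,-70),300),rects(W,96,105,(440,510,-220,-70),100))
```

```text
20.8833 [ 517.9 -233.1  144. ] jaw deg -82.07 tooly [ 0.001 -0.002 -1.   ] q [-0.62  0.11  1.82 -0.    1.21  0.81] F [ 0.2 -0.8  1. ] gap 45.1
[{'c': (472.0, -109.5), 'L': 43.0, 'S': 29.3, 'long_deg': 2.3, 'z': 87.8, 'n': 1322, 'px': [141.0, 241.0]}, {'c': (480.3, -187.4), 'L': 31.3, 'S': 28.2, 'long_deg': 2.0, 'z': 87.8, 'n': 760, 'px': [230.0, 240.0]}] [{'c': (472.4, -109.3), 'L': 19.8, 'S': 19.0, 'long_deg': -71.6, 'z': 99.7, 'n': 458, 'px': [131.0, 250.0]}, {'c': (479.3, -183.3), 'L': 14.8, 'S': 7.4, 'long_deg': -69.3, 'z': 99.6, 'n': 122, 'px': [222.0, 254.0]}]
```

Call:
{"name": "carry_out", "arguments": {"moves": [[5,3,-2,0,0,0,0.1],[5,6,-4,0,0,0,0.2],[5,9.5,-6.1,-1,0,0,0.2945],[5,9.5,-6.1,-3,0,0,0.2945],[5,9.5,-6.1,-3,0,0,0.2945],[5,9.5,-6.1,-3,0,0,0.2945]]}}

```text
clock: 21.43
tcp_pos: [615.4, -299.1, 107.5]
tool_rot: [-0.596, 0.596, -0.381, 0.379]
contact_force: [0.6, 1.1, -0.1]
finger_gap: 49.6
```

Run:
```python
from h import *
exec(open("st.py").read())
p,d,c,W=snap("w20")
print(rects(W,72,87,(560,720,-340,-250),300),rects(W,87.5,98,(560,720,-340,-250)))
```

```text
21.4333 [ 615.4 -299.1  107.5] jaw deg -65.04 tooly [-0.002  0.001 -1.   ] q [-0.62  0.41  1.53 -0.    1.21  0.52] F [ 0.6  1.1 -0.1] gap 49.6
[{'c': (613.6, -294.5), 'L': 42.9, 'S': 28.1, 'long_deg': 24.8, 'z': 80.8, 'n': 1577, 'px': [282.0, 221.0]}] [{'c': (614.4, -294.3), 'L': 19.0, 'S': 18.9, 'long_deg': 75.2, 'z': 92.6, 'n': 627, 'px': [282.0, 230.0]}]
```

View pics/w20.png

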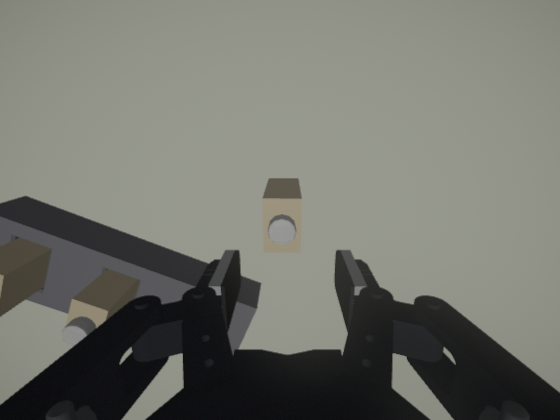

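Centred on (282,222), 4 mm to the left. Correct this, descend and grasp.

Call:
{"name": "carry_out", "arguments": {"moves": [[5.0,-0.15,0.45,-2.5,0,0,0],[5.0,-0.15,0.45,-6,0,0,0],[5.0,-0.15,0.45,-8.3,0,0,0],[5.0,-0.15,0.45,-8.9,0,0,0],[5.0,-0.15,0.45,-8.9,0,0,0],[1.5,-0.15,0.45,-8.9,0,0,0],[1.5,-0.15,0.45,-8.9,0,0,0],[1.5,-0.15,0.45,-8.9,0,0,0]]}}

```text
clock: 22.15
tcp_pos: [616.3, -296.0, 23.8]
tool_rot: [-0.596, 0.596, -0.378, 0.382]
contact_force: [-0.3, -0.7, 4.5]
finger_gap: 27.2
```

Call:
{"name": "carry_out", "arguments": {"moves": [[1.5,0,0,0,0,0,0],[1.5,0,0,1,0,0,0],[1.5,0,0,3.5,0,0,0],[1.5,0,0,7,0,0,0],[1.5,0,0,10,0,0,0],[1.5,0,0,10,0,0,0],[1.5,0,0,10,0,0,0]]}}

```text
clock: 22.73
tcp_pos: [617.9, -297.2, 127.8]
tool_rot: [-0.596, 0.597, -0.376, 0.384]
contact_force: [-1.0, 0.3, -1.2]
finger_gap: 26.8
```

```bash
python3 st.py
```

```text
22.7333 [ 617.9 -297.2  127.8] jaw deg -65.03 tooly [ 0.01  -0.007 -1.   ] q [-0.61  0.39  1.52 -0.    1.22  0.52] F [-1.   0.3 -1.2] gap 26.8
```

Call:
{"name": "carry_out", "arguments": {"moves": [[1.5,-3,0.6,0,0.004,0.005,-0.1],[1.5,-6.3,1.3,0,0.007,0.01,-0.2],[1.5,-9.8,2,0,0.007,0.01,-0.3],[1.5,-13,2.7,-0.5,0.007,0.01,-0.402],[1.5,-13.84,2.85,-2,0.007,0.01,-0.402],[1.5,-13.84,2.85,-4,0.007,0.01,-0.402],[1.5,-13.84,2.85,-5.2,0.007,0.01,-0.402],[1.5,-13.84,2.85,-5.2,0.007,0.01,-0.402]]}}

```text
clock: 23.4
tcp_pos: [477.0, -266.6, 71.8]
tool_rot: [-0.507, 0.509, -0.494, 0.489]
contact_force: [-0.1, 0.9, -0.8]
finger_gap: 27.0
```

Run:
```python
from h import *
exec(open("st.py").read())
p,d,c,W=snap("w21")
print(held(W,o)[0],held(W,o)[1][-1])
cv2.imwrite("pics/w21z.png",cv2.resize(p[130:350,180:400,::-1],None,fx=2.7,fy=2.7))
```

```text
23.4 [ 477.  -266.6   71.8] jaw deg -88.07 tooly [-0.008  0.003 -1.   ] q [-0.72  0.17  1.9  -0.    1.08  0.82] F [-0.1  0.9 -0.8] gap 27.0
[{'c': (475.4, -266.8), 'L': 43.5, 'S': 29.9, 'long_deg': 1.2, 'z': 129.0, 'n': 3818, 'px': [288.0, 281.0]}] {'c': (476.0, -265.9), 'L': 19.6, 'S': 19.3, 'long_deg': 46.6, 'z': 140.8, 'n': 1544, 'px': [288.0, 307.0]}
```

View pics/w21z.png

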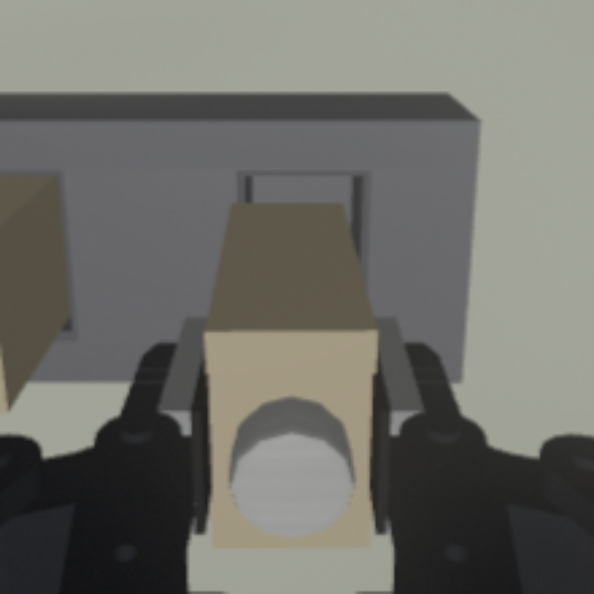

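Same small lag as before. Shift by (+2.3,-2.1) mm and settle.

Call:
{"name": "carry_out", "arguments": {"moves": [[1.5,0.15,-0.15,0,-0.003,-0.007,0],[1.5,0.15,-0.15,0,-0.003,-0.007,0],[1.5,0.15,-0.15,0,-0.003,-0.007,0],[1.5,0.15,-0.15,0,-0.003,-0.007,0]]}}

```text
clock: 23.78
tcp_pos: [480.3, -269.4, 74.4]
tool_rot: [-0.508, 0.509, -0.49, 0.493]
contact_force: [-0.4, 0.4, -0.7]
finger_gap: 26.7
```

```bash
python3 st.py
```

```text
23.7833 [ 480.3 -269.4   74.4] jaw deg -88.04 tooly [ 0.002 -0.002 -1.   ] q [-0.72  0.17  1.9  -0.    1.07  0.82] F [-0.4  0.4 -0.7] gap 26.7
```

Call:
{"name": "carry_out", "arguments": {"moves": [[1.5,-0.1,0.07,-0.6,0.002,0.002,0],[1.5,-0.1,0.07,-0.6,0.002,0.002,0],[1.5,-0.1,0.07,-1.2,0.002,0.002,0],[1.5,-0.1,0.07,-1.8,0.002,0.002,0],[1.5,-0.1,0.07,-2.3,0.002,0.002,0],[1.5,-0.1,0.07,-2.3,0.002,0.002,0]]}}

```text
clock: 24.28
tcp_pos: [479.1, -269.1, 50.3]
tool_rot: [-0.508, 0.509, -0.491, 0.492]
contact_force: [-0.6, -3.0, -2.6]
finger_gap: 27.2
```

```bash
python3 st.py
```

```text
24.2833 [ 479.1 -269.1   50.3] jaw deg -88.04 tooly [-0.    -0.001 -1.   ] q [-0.72  0.2   1.91 -0.    1.03  0.82] F [-0.6 -3.  -2.6] gap 27.2
```

Call:
{"name": "carry_out", "arguments": {"moves": [[1.5,0,0,-0.7,0,0,0],[1.5,0,0,-1.4,0,0,0],[1.5,0,0,-2.0,0,0,0],[1.5,0,0,-2.3,0,0,0],[1.5,0,0,-2.3,0,0,0],[1.5,0,0,-2.3,0,0,0]]}}

```text
clock: 24.78
tcp_pos: [479.4, -268.8, 30.5]
tool_rot: [-0.508, 0.509, -0.492, 0.49]
contact_force: [-10.3, 8.1, 26.4]
finger_gap: 27.0
```

Run:
```python
from h import *
exec(open("st.py").read())
p,d,c,W=snap("w22")
print(held(W,o)[0])
```

```text
24.7833 [ 479.4 -268.8   30.5] jaw deg -88.0 tooly [-0.002  0.001 -1.   ] q [-0.72  0.24  1.91 -0.    0.99  0.82] F [-10.3   8.1  26.4] gap 27.0
[{'c': (477.6, -269.0), 'L': 43.5, 'S': 30.0, 'long_deg': 1.2, 'z': 87.9, 'n': 3812, 'px': [289.0, 281.0]}]
```

Home at 87.9. Release, rise, and move to a vantage point that shows all three and the pail.

Call:
{"name": "carry_out", "arguments": {"moves": [[4.5,0,0,0.2,0,0,0],[4.5,0,0,0.2,0,0,0],[4.5,0,0,0.2,0,0,0],[4.5,-0.1,0.05,2.5,0,0,0],[4.5,-0.1,0.05,6,0,0,0],[4.5,-0.1,0.05,9.5,0,0,0],[4.5,0,3,13,0,0,0],[4.5,0,6,16,0,0,0]]}}

```text
clock: 25.5
tcp_pos: [479.3, -212.5, 188.3]
tool_rot: [-0.508, 0.508, -0.493, 0.491]
contact_force: [1.3, 0.5, 1.1]
finger_gap: 45.1
```

Call:
{"name": "carry_out", "arguments": {"moves": [[4.5,1,4,1.5,0,0,0],[4.5,2,8,3,0,0,0.05],[4.5,2,12,4,0,0,0.1],[4.5,2,16,5,0,0,0.2],[4.5,2,20,5,0,0,0.3],[4.5,2,24,5,0,0,0.368],[4.5,2,24,5,0,0,0.368],[4.5,2,24,5,0,0,0.368]]}}

```text
clock: 26.17
tcp_pos: [498.8, 29.5, 237.4]
tool_rot: [-0.59, 0.591, -0.391, 0.388]
contact_force: [-0.0, -1.3, 0.7]
finger_gap: 44.7
```

Run:
```python
from h import *
exec(open("st.py").read())
p,d,c,W=snap("w23")
print(rects(W,80,95,(440,510,-320,-70),300));print(rects(W,96,105,(440,510,-320,-70),100))
s,n,N,B=pail(W);print(s.round(1),n,N)
print(rects(W,70,98,(500,600,20,110),200))
```

```text
26.1667 [498.8  29.5 237.4] jaw deg -66.85 tooly [-0.003  0.    -1.   ] q [-0.17 -0.14  1.89 -0.    1.39  1.  ] F [-0.  -1.3  0.7] gap 44.7
[{'c': (471.9, -108.7), 'L': 42.6, 'S': 29.6, 'long_deg': 1.4, 'z': 87.6, 'n': 649, 'px': [383.0, 248.0]}, {'c': (474.7, -187.3), 'L': 42.4, 'S': 29.9, 'long_deg': 1.9, 'z': 87.5, 'n': 665, 'px': [440.0, 269.0]}, {'c': (477.4, -266.7), 'L': 42.5, 'S': 29.6, 'long_deg': 2.4, 'z': 87.3, 'n': 676, 'px': [495.0, 290.0]}]
[{'c': (472.3, -108.3), 'L': 19.2, 'S': 17.8, 'long_deg': -76.0, 'z': 99.5, 'n': 212, 'px': [388.0, 255.0]}, {'c': (475.1, -186.8), 'L': 19.6, 'S': 18.5, 'long_deg': 27.1, 'z': 99.5, 'n': 203, 'px': [446.0, 277.0]}, {'c': (477.3, -266.2), 'L': 19.0, 'S': 18.8, 'long_deg': 27.1, 'z': 99.3, 'n': 198, 'px': [503.0, 297.0]}]
[551.1  74.2] 1827 4377
[{'c': (585.7, 28.7), 'L': 40.6, 'S': 8.8, 'long_deg': 36.7, 'z': 84.6, 'n': 221, 'px': [321.0, 112.0]}, {'c': (559.0, 54.8), 'L': 41.4, 'S': 28.2, 'long_deg': 22.9, 'z': 86.0, 'n': 1053, 'px': [289.0, 127.0]}, {'c': (542.8, 87.7), 'L': 41.8, 'S': 28.1, 'long_deg': 23.0, 'z': 86.0, 'n': 1096, 'px': [255.0, 129.0]}, {'c': (514.0, 31.4), 'L': 45.0, 'S': 9.2, 'long_deg': -41.1, 'z': 83.9, 'n': 236, 'px': [292.0, 174.0]}]
```

View pics/w23.png

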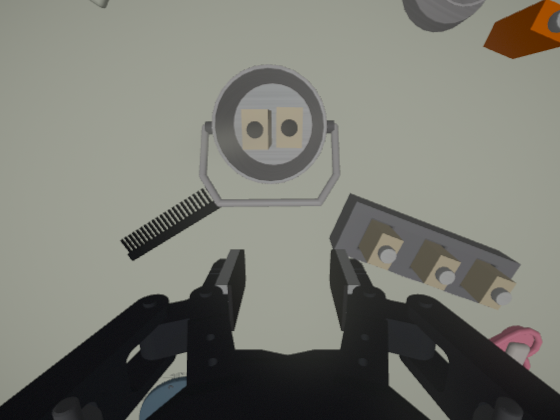

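All three fresh refills are home, with tops at 87.5 and sideways error under 2.5 mm. The pail has shifted to about (551,74), and its bail bar runs along row 202, columns 218–320. Next I'll measure the bar and the hook.

Run:
```python
from h import *
p,d,c,W=load("w23.npz")
# bar pixels: per column topmost z within rows 196-210
pts=[]
for u in range(228,314,4):
    col=W[194:212,u]; k=np.argmax(col[:,2]); pts.append(col[k])
pts=np.array(pts);print(pts[::4].round(1))
m=pts.mean(0);v=np.linalg.svd(pts-m)[2][0];print(m.round(1),v.round(3),np.degrees(np.arctan2(v[1],v[0])))
# ends
for u,v_ in [(209,127),(331,127)]: print(W[v_-2:v_+3,u].round(1)[2])
# hook from top+side
dt=np.load("top0.npy");ct=imaging.camera_params("top");Wt=cloud(dt,ct)
m=(Wt[...,2]>165)&(Wt[...,0]>400)&(Wt[...,1]>230)&(Wt[...,1]<480)&(Wt[...,0]<700)
H=Wt[m];print(len(H),H.min(0).round(0),H.max(0).round(0))
np.save("hook_top.npy",H)
ds=np.load("side0.npy");cs=imaging.camera_params("side");Ws=cloud(ds,cs)
m=(Ws[...,2]>165)&(Ws[...,0]>400)&(Ws[...,1]>230)&(Ws[...,1]<480)&(Ws[...,0]<700)
H=Ws[m];print(len(H),H.min(0).round(0),H.max(0).round(0))
```

```text
[[467.4  83.8 121.1]
 [472.8  68.3 120.9]
 [481.4  53.9 121.1]
 [486.9  38.4 121.2]
 [491.4  22.5 121.3]
 [497.7   7.2 120.7]]
[483.2  43.6 121.2] [ 0.391 -0.92   0.   ] -66.98954146134326
[525.5 134.2  83.2]
[577.2  13.1  81.8]
472 [481. 326. 166.] [645. 423. 220.]
1420 [479. 329. 165.] [646. 426. 215.]
```

Call:
{"name": "carry_out", "arguments": {"moves": [[4.5,0.3,0.5,3,0,0,0.12],[4.5,0.6,3,6,0,0,0.24],[4.5,0.9,6.5,8,0,0,0.36],[4.5,1.2,10,9,0,0,0.48],[4.5,1.5,13.5,9.3,0,0,0.6],[4.5,1.8,17,9.3,0,0,0.72],[4.5,2.1,20.5,9.3,0,0,0.84],[4.5,2.4,24,9.3,0,0,0.96]]}}

```text
clock: 26.88
tcp_pos: [523.8, 268.0, 329.7]
tool_rot: [-0.702, 0.705, -0.074, 0.072]
contact_force: [-0.6, -1.0, 0.3]
finger_gap: 45.1
```

Call:
{"name": "carry_out", "arguments": {"moves": [[3,0.5,3,0,0,0,0.12],[3,0.7,6,0,0,0,0.24],[3,0.7,9,0,0,0,0.36],[3,0.7,11,0,0,0,0.48],[3,0.7,11,0,0,0,0.611],[3,0.7,11,0,0,0,0.611],[3,0.7,11,0,0,0,0.611]]}}

```text
clock: 27.47
tcp_pos: [531.7, 376.7, 328.8]
tool_rot: [-0.692, 0.695, 0.139, -0.141]
contact_force: [-0.5, -0.5, -0.3]
finger_gap: 29.8
```

Run:
```python
from h import *
exec(open("st.py").read())
p,d,c,W=snap("w24")
```

```text
27.4667 [531.7 376.7 328.8] jaw deg 22.87 tooly [-0.002 -0.005 -1.   ] q [ 0.44  0.18  1.4  -0.    1.56  0.05] F [-0.5 -0.5 -0.3] gap 29.8
```

View pics/w24.png

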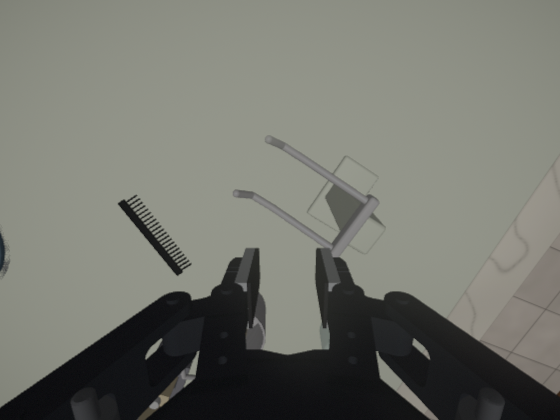

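The hook lies with prong tips at (270,140) and (238,194) and its crosspiece from (372,201) to (338,248). I'll fit its frame.

Run:
```python
from h import *
p,d,c,W=load("w24.npz")
m=(W[...,2]>165)&(W[...,2]<230)&(W[...,0]>430)&(W[...,0]<680)&(W[...,1]>290)&(W[...,1]<450)&(np.arange(420)[:,None]<262)
H=W[m];print(len(H),H.min(0).round(1),H.max(0).round(1))
def local(q,P):
    c,s=np.cos(q[2]),np.sin(q[2]);D=P[:,:2]-q[:2];return np.c_[D@[c,s],D@[-s,c]]
# stage: prongs: |y|=32 for points with hook x in -30..85
q=np.array([510,377,-0.17])
for it in range(5):
    L=local(q,H);k=(L[:,0]>-35)&(L[:,0]<80)&(abs(abs(L[:,1])-32)<12)
    P=H[k]
    f=lambda a:abs(local([q[0]+a[0]*-np.sin(q[2]),q[1]+a[0]*np.cos(q[2]),a[1]],P)[:,1])-32
    s=least_squares(f,[0,q[2]],loss="soft_l1",f_scale=2).x
    q=np.array([q[0]-s[0]*np.sin(q[2]),q[1]+s[0]*np.cos(q[2]),s[1]])
    # x from tips: min L x = -28 (tip end maybe)
print(q,k.sum(),abs(f(s)).mean())
L=local(q,H)
for side in (1,-1):
    S=(abs(L[:,1]-32*side)<7)
    xs=L[S,0];zs=H[S,2]
    print(side,"min x",np.percentile(xs,[0,1,3]).round(1))
    for a in np.arange(-50,110,8):
        kk=(xs>=a)&(xs<a+8)
        if kk.sum()>3: print(int(a+4),np.percentile(zs[kk],90).round(1),kk.sum())
S=(abs(L[:,1])<22)&(H[:,2]>190); print("cross x",np.percentile(L[S,0],[1,10,50,90,99]).round(1),"z",np.median(H[S,2]))
```

```text
3545 [479.7 333.1 165. ] [645.5 425.4 216. ]
[ 5.11706049e+02  3.86933828e+02 -1.68817341e-01] 1513 1.9263985160002366
1 min x [-27.3 -25.5 -22.8]
-30 213.6 7
-22 214.8 67
-14 208.0 62
-6 194.8 58
2 191.2 59
10 191.3 56
18 191.7 60
26 193.4 57
34 195.1 60
42 196.9 58
50 199.0 60
58 200.6 56
66 202.1 59
74 204.3 57
82 205.6 59
90 207.2 60
98 212.3 138
106 212.6 52
-1 min x [-27.  -25.2 -22.5]
-30 213.3 4
-22 215.2 63
-14 207.1 61
-6 195.3 53
2 191.1 52
10 191.1 50
18 191.8 52
26 193.3 54
34 195.4 51
42 196.9 52
50 198.8 52
58 200.2 56
66 202.0 53
74 204.0 53
82 206.0 53
90 207.3 48
98 212.3 88
106 212.7 40
cross x [ 95.4  95.9 111.5 128.4 132.8] z 206.1657107569408
```

Hook fit: tips, flat and crosspiece all agree on the saddle at (516.1, 386.2) with yaw -9.7°. Now back to the bail, with the jaws across the bar.

Call:
{"name": "carry_out", "arguments": {"moves": [[3,-0.5,-4,-1,0,0,0],[3,-1,-8,-2,0,0,0],[3,-1.5,-12,-4,0,0,0],[3,-2.1,-16,-6,0,0,0],[3,-2.7,-20,-8,0,0,0],[3,-3.3,-24,-10,0,0,0],[3,-3.9,-28,-12,0,0,0],[3,-4.8,-32,-13,0,0,0]]}}

```text
clock: 28.18
tcp_pos: [485.8, 71.3, 203.0]
tool_rot: [-0.692, 0.695, 0.137, -0.14]
contact_force: [0.2, -1.0, -0.2]
finger_gap: 29.9
```

Call:
{"name": "carry_out", "arguments": {"moves": [[3,0,0,0,0,0,0],[3,0,0,0,0,0,0]]}}

```text
clock: 28.35
tcp_pos: [484.9, 68.7, 202.0]
tool_rot: [-0.693, 0.695, 0.134, -0.138]
contact_force: [0.1, 1.0, 0.7]
finger_gap: 30.1
```

Run:
```python
from h import *
exec(open("st.py").read())
p,d,c,W=snap("w25")
s,n,N,B=pail(W,(551,73));print(s.round(1),n,N)
```

```text
28.35 [484.9  68.7 202. ] jaw deg 22.17 tooly [-0.004 -0.004 -1.   ] q [-0.09 -0.14  1.95 -0.    1.33 -0.47] F [0.1 1.  0.7] gap 30.1
[549.8  75.7] 1687 4143
```

View pics/w25.png

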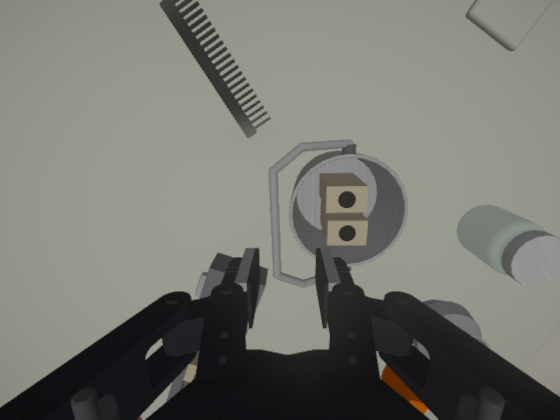

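```bash
cat >> h.py <<'E'
def bar(W,guess,zc,yaw,zr=12,half=45,rad=14):
    # points of crossbar near guess (x,y), bar along heading yaw+90
    u=np.array([-np.sin(yaw),np.cos(yaw)]);v=np.array([np.cos(yaw),np.sin(yaw)])
    D=W[...,:2]-np.array(guess);m=(abs(D@u)<half)&(abs(D@v)<rad)&(abs(W[...,2]-zc)<zr)
    P=W[m];mm=P.mean(0);e=np.linalg.svd(P[:,:2]-mm[:2],full_matrices=False)[2][0]
    if e[1]<0:e=-e
    return len(P),mm.round(1),np.percentile(P[:,2],95).round(1),"yaw",(np.degrees(np.arctan2(e[1],e[0]))-90).round(2),"span",((P[:,:2]-mm[:2])@e).min().round(1),((P[:,:2]-mm[:2])@e).max().round(1)
E
python3 - <<'E'
from h import *
p,d,c,W=load("w25.npz")
for v in (180,200,220,240,260): 
    k=np.argmax(W[v,268:286,2]);print(v,268+k,W[v,268+k].round(1))
print(bar(W,(483,44),118,np.radians(23)))
print(bar(W,(483,44),118,np.radians(23),half=70))
E
```

```text
180 275 [466.5  86.3 121. ]
200 273 [471.5  68.7 121.5]
220 274 [479.2  51.5 122. ]
240 274 [486.5  32.7 121.2]
260 275 [495.1  13.3 120.5]
(769, array([482.4,  46.1, 119.8]), np.float64(121.3), 'yaw', np.float64(23.52), 'span', np.float64(-47.2), np.float64(42.8))
(1190, array([481.5,  52.4, 118.9]), np.float64(121.3), 'yaw', np.float64(22.64), 'span', np.float64(-69.7), np.float64(60.0))
```

Call:
{"name": "carry_out", "arguments": {"moves": [[3,-0.2,-1.2,-1,0.004,-0.004,0.015],[3,-0.24,-2.32,-4,0.004,-0.004,0.015],[3,-0.24,-2.32,-6.5,0.004,-0.004,0.015],[3,-0.24,-2.32,-7,0.004,-0.004,0.015],[3,-0.24,-2.32,-7,0.004,-0.004,0.015],[3,-0.24,-2.32,-7,0.004,-0.004,0.015]]}}

```text
clock: 28.9
tcp_pos: [484.4, 47.5, 134.5]
tool_rot: [-0.692, 0.693, 0.144, -0.141]
contact_force: [-0.3, 0.0, 0.6]
finger_gap: 29.6
```

Run:
```python
from h import *
exec(open("st.py").read())
p,d,c,W=snap("w26")
print(bar(W,(482.5,46),118,np.radians(23)))
```

```text
28.9 [484.4  47.5 134.5] jaw deg 23.24 tooly [ 0.004 -0.    -1.   ] q [-0.14 -0.07  2.03  0.    1.19 -0.54] F [-0.3  0.   0.6] gap 29.6
(1376, array([481. ,  48.5, 119.9]), np.float64(121.4), 'yaw', np.float64(23.7), 'span', np.float64(-47.6), np.float64(42.1))
```

View pics/w26.png

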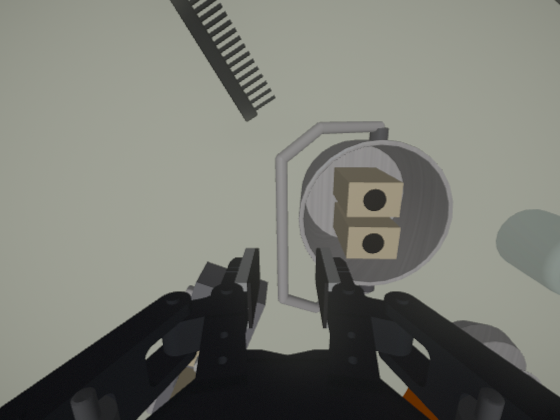

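Bar at column 281, jaw centre at column 288. Shift 4 mm towards -x, then descend around the bar.

Call:
{"name": "carry_out", "arguments": {"moves": [[3,-0.4,-0.16,0,0,0.004,-0.003],[3,-0.4,-0.16,-2,0,0.004,-0.003],[3,-0.4,-0.16,-4,0,0.004,-0.003],[3,-0.4,-0.16,-5.5,0,0.004,-0.003],[3,-0.4,-0.16,-6,0,0.004,-0.003],[3,-0.4,-0.16,-6,0,0.004,-0.003]]}}

```text
clock: 29.45
tcp_pos: [480.6, 46.0, 75.0]
tool_rot: [-0.693, 0.693, 0.141, -0.141]
contact_force: [-0.0, 0.1, -0.3]
finger_gap: 29.9
```

Run:
```python
from h import *
exec(open("st.py").read())
p,d,c,W=snap("w27")
```

```text
29.45 [480.6  46.   75. ] jaw deg 23.08 tooly [ 0. -0. -1.] q [-0.14  0.01  2.07 -0.    1.06 -0.54] F [-0.   0.1 -0.3] gap 29.9
```

View pics/w27.png

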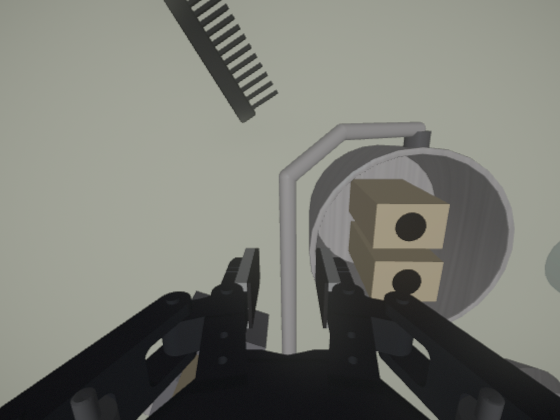

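The bar at (288,260) is caged. I'll tilt the tool outward by 0.6 rad, keeping the bar between the jaws, so the push is mostly tangential and doesn't slide the pail.

Call:
{"name": "carry_out", "arguments": {"moves": [[3,0.45,0.2,0.1,0.047,-0.11,0],[3,0.9,0.38,0.2,0.094,-0.22,0],[3,1.35,0.57,0.35,0.141,-0.33,0],[3,1.8,0.76,0.55,0.188,-0.44,0],[3,2.24,0.95,0.75,0.235,-0.552,0],[3,2.24,0.95,0.75,0.235,-0.552,0],[2,2.24,0.95,0.75,0.235,-0.552,0],[2,2.24,0.95,0.75,0.235,-0.552,0]]}}

```text
clock: 30.17
tcp_pos: [505.0, 54.8, 85.3]
tool_rot: [0.702, -0.621, -0.341, -0.071]
contact_force: [0.8, -0.1, -0.0]
finger_gap: 20.1
```

Run:
```python
from h import *
exec(open("st.py").read())
p,d,c,W=snap("w28")
snap("s28","side")
```

```text
30.1667 [505.   54.8  85.3] jaw deg 23.16 tooly [ 0.523  0.219 -0.823] q [-0.34 -0.26  2.39  0.68  0.65 -1.22] F [ 0.8 -0.1 -0. ] gap 20.1
```

View pics/w28.png

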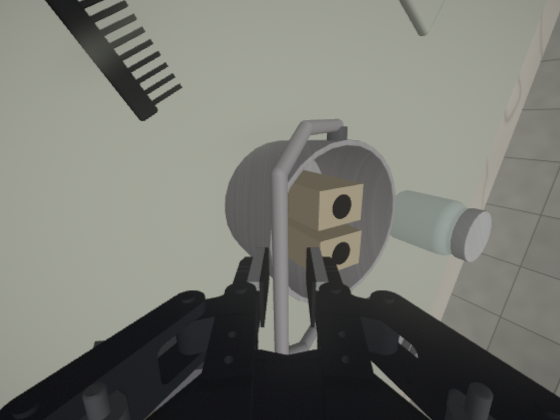

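View pics/s28.png

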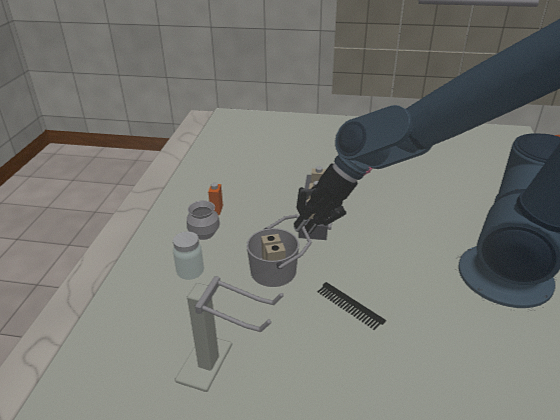

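Call:
{"name": "carry_out", "arguments": {"moves": [[2,0.24,0.1,0.53,-0.02,0.046,0],[2,0.49,0.21,1.06,-0.039,0.092,0],[2,0.87,0.37,1.55,-0.059,0.138,0],[2,1.25,0.53,2.05,-0.078,0.184,0],[2,1.69,0.72,2.43,-0.102,0.239,0],[2,2.13,0.9,2.8,-0.125,0.294,0],[2,2.13,0.9,2.8,-0.125,0.294,0]]}}

```text
clock: 30.85
tcp_pos: [530.6, 64.7, 116.5]
tool_rot: [0.704, -0.667, -0.241, 0.042]
contact_force: [0.3, 0.4, 0.3]
finger_gap: 20.0
```

Run:
```python
from h import *
exec(open("st.py").read())
p,d,c,W=snap("w29")
```

```text
30.85 [530.6  64.7 116.5] jaw deg 23.37 tooly [ 0.263  0.106 -0.959] q [-0.17 -0.1   2.11  0.19  0.9  -0.68] F [0.3 0.4 0.3] gap 20.0
```

View pics/w29.png

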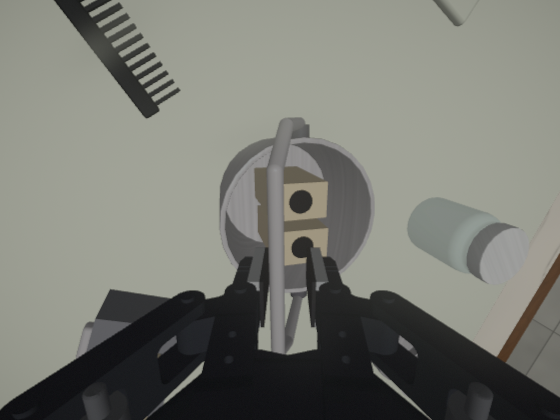

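The bar is following, now at (277,230), and the pail hasn't moved. Measure, then continue.

Run:
```python
from h import *
p,d,c,W=load("w29.npz")
for v in (180,200,220,240): 
    k=np.argmax(W[v,268:288,2]);print(v,268+k,W[v,268+k].round(1))
s,n,N,B=pail(W,(551,73));print(s.round(1),n,N)
```

```text
180 277 [496.7 103.6 156.8]
200 278 [500.8  95.1 156.7]
220 280 [505.4  86.4 157.1]
240 279 [509.1  76.8 156.7]
[549.7  74.6] 2756 5966
```

Call:
{"name": "carry_out", "arguments": {"moves": [[2,0.55,0.23,0.18,-0.027,0.064,0],[2,1.1,0.47,0.35,-0.055,0.129,0],[2,1.66,0.7,0.45,-0.082,0.193,0],[2,2.1,0.9,0.5,-0.11,0.26,0],[2,2.3,0.97,0.52,-0.11,0.262,0],[2,2.3,0.97,0.52,-0.11,0.262,0],[2,2.3,0.97,0.52,-0.11,0.262,0]]}}

```text
clock: 31.48
tcp_pos: [550.9, 74.4, 119.4]
tool_rot: [-0.692, 0.693, 0.144, -0.142]
contact_force: [0.2, 0.5, 0.1]
finger_gap: 19.9
```

Run:
```python
from h import *
exec(open("st.py").read())
p,d,c,W=snap("w30")
for v in (180,200,220,240): 
    k=np.argmax(W[v,262:296,2]);print(v,262+k,W[v,262+k].round(1))
s,n,N,B=pail(W,(551,73));print(s.round(1),n,N)
```

```text
31.4833 [550.9  74.4 119.4] jaw deg 23.34 tooly [ 0.003  0.    -1.   ] q [-0.07  0.11  1.87  0.    1.16 -0.48] F [0.2 0.5 0.1] gap 19.9
180 277 [527.8 118.3 165.8]
200 279 [532.1 110.3 166.2]
220 282 [537.2 101.7 165. ]
240 283 [541.5  92.9 165.6]
[550.7  75.1] 2737 5463
```

View pics/w30.png

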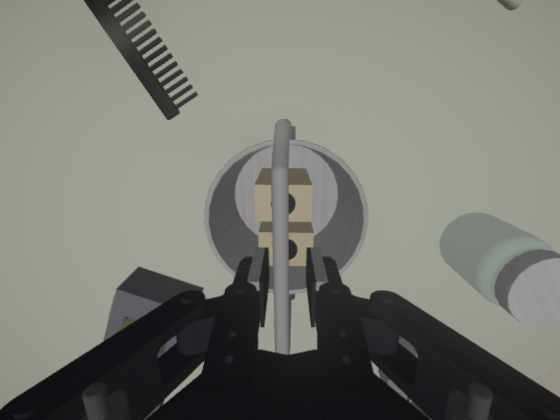

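The bail is upright (≈1.25 rad in joint terms) and the pail is still standing at (550.7,75.1). Lower slightly, grip the bar, then lift.

Call:
{"name": "carry_out", "arguments": {"moves": [[2,-0.2,-0.05,-0.5,0,0.003,0],[2,-0.2,-0.05,-0.6,0,0.003,0],[2,-0.2,-0.05,-0.6,0,0.003,0],[0,-0.2,-0.05,-0.6,0,0.003,0],[0,-0.2,-0.05,-0.6,0,0.003,0],[0,-0.2,-0.05,-0.6,0,0.003,0],[0,-0.2,-0.05,-0.6,0,0.003,0]]}}

```text
clock: 32.12
tcp_pos: [548.6, 73.7, 113.5]
tool_rot: [-0.692, 0.693, 0.143, -0.143]
contact_force: [-1.2, 0.2, -1.6]
finger_gap: 5.5
```

Run:
```python
from h import *
exec(open("st.py").read())
p,d,c,W=snap("w31");snap("s31","side")
for v in (180,200,220,240): 
    k=np.argmax(W[v,262:306,2]);print(v,262+k,W[v,262+k].round(1))
s,n,N,B=pail(W,(551,73));print(s.round(1),n,N)
```

```text
32.1167 [548.6  73.7 113.5] jaw deg 23.32 tooly [-0. -0. -1.] q [-0.07  0.12  1.87 -0.    1.15 -0.48] F [-1.2  0.2 -1.6] gap 5.5
180 281 [526.8 119.5 166.1]
200 288 [533.  112.6 165.8]
220 286 [535.8 103.8 165.5]
240 290 [541.3  95.7 165.2]
[550.8  75.1] 2945 5337
```

View pics/s31.png

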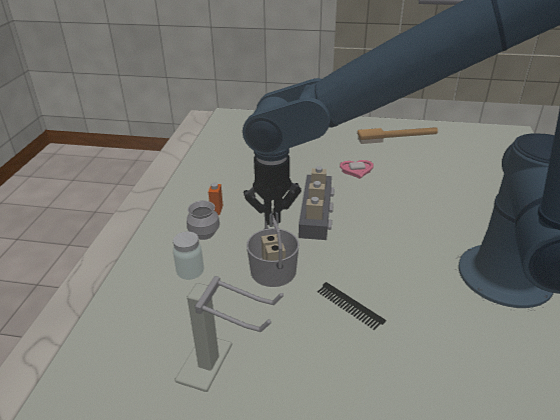

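Call:
{"name": "carry_out", "arguments": {"moves": [[0,0,0,0,0,0,0],[0,0,0,0,0,0,0],[0,0,0,0,0,0,0]]}}

```text
clock: 32.47
tcp_pos: [548.6, 73.7, 113.5]
tool_rot: [-0.692, 0.693, 0.143, -0.143]
contact_force: [-1.1, -0.8, 1.3]
finger_gap: 5.7
```

Run:
```python
from h import *
exec(open("st.py").read())
p,d,c,W=snap("w32")
cv2.imwrite("pics/w32z.png",cv2.resize(p[150:370,180:400,::-1],None,fx=2.7,fy=2.7))
```

```text
32.4667 [548.6  73.7 113.5] jaw deg 23.33 tooly [-0. -0. -1.] q [-0.07  0.12  1.87 -0.    1.15 -0.48] F [-1.1 -0.8  1.3] gap 5.7
```

View pics/w32z.png

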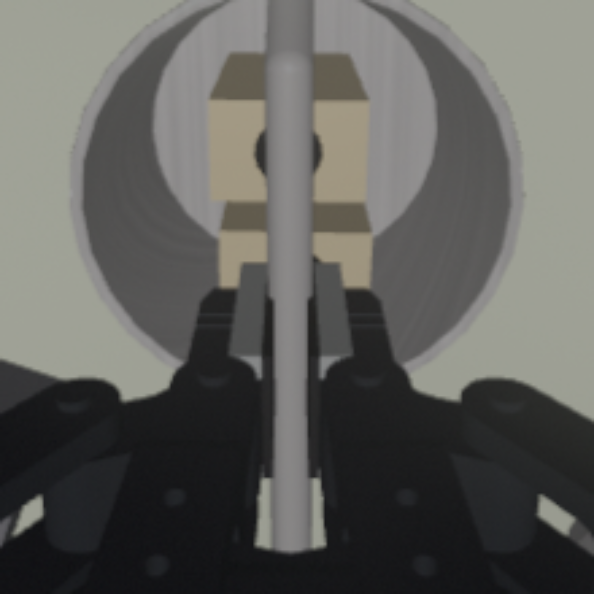

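Bar is gripped. Lift slowly.

Call:
{"name": "carry_out", "arguments": {"moves": [[0,0,0,0.3,0,0,0],[0,0,0,0.9,0,0,0],[0,0,0,1.9,0,0,0],[0,0,0,3.1,0,0,0],[0,0,0,4.5,0,0,0],[0,0,0,6,0,0,0],[0,0,0,7.2,0,0,0],[0,0,0,8,0,0,0]]}}

```text
clock: 33.18
tcp_pos: [549.6, 73.7, 196.3]
tool_rot: [-0.692, 0.693, 0.144, -0.142]
contact_force: [-0.0, -0.1, -3.2]
finger_gap: 5.7
```

Call:
{"name": "carry_out", "arguments": {"moves": [[0,0,0,0,0,0,0],[0,0,0,0,0,0,0],[0,0,0,0,0,0,0]]}}

```text
clock: 33.43
tcp_pos: [549.3, 73.7, 195.7]
tool_rot: [-0.692, 0.693, 0.144, -0.142]
contact_force: [-0.1, -0.3, -5.5]
finger_gap: 5.4
```

Run:
```python
from h import *
exec(open("st.py").read())
p,d,c,W=snap("w33");p,d,c,Ws=snap("s33","side")
cv2.imwrite("pics/s33z.png",cv2.resize(p[130:400,150:400,::-1],None,fx=2.2,fy=2.2))
```

```text
33.4333 [549.3  73.7 195.7] jaw deg 23.33 tooly [ 0.002 -0.    -1.   ] q [-0.07  0.02  1.81 -0.    1.3  -0.48] F [-0.1 -0.3 -5.5] gap 5.4
```

View pics/s33z.png

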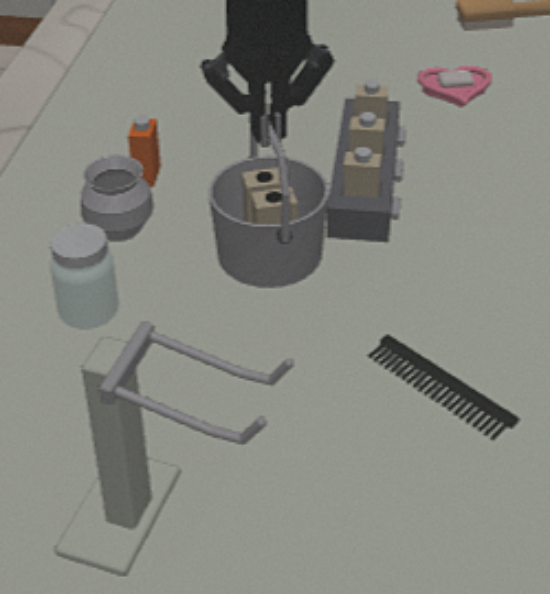

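View pics/w33.png

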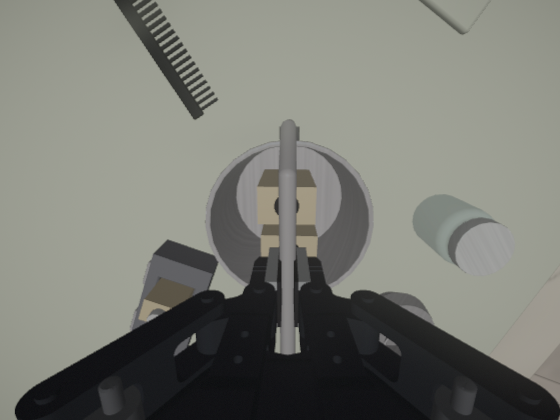

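The pail hangs level from the gripper. Now carry it to a point in front of the prong tips, rotating to the hook's yaw.

Call:
{"name": "carry_out", "arguments": {"moves": [[0,-0.8,0.8,0,0,0,-0.02],[0,-2,2.2,0,0,0,-0.06],[0,-3.4,4,0,0,0,-0.11],[0,-5,6,0,0,0,-0.17],[0,-6.6,8.2,0,0,0,-0.23],[0,-8.2,10.6,0,0,0,-0.29],[0,-9.6,13,0,0,0,-0.35],[0,-10.8,15.4,0,0,0,-0.41]]}}

```text
clock: 34.2
tcp_pos: [439.3, 228.5, 194.2]
tool_rot: [-0.707, 0.707, -0.002, 0.002]
contact_force: [0.3, -0.0, -3.9]
finger_gap: 5.5
```

```bash
python3 st.py
```

```text
34.2 [439.3 228.5 194.2] jaw deg -0.35 tooly [-0.001 -0.001 -1.   ] q [ 0.25 -0.12  1.95 -0.    1.31  0.26] F [ 0.3 -0.  -3.9] gap 5.5
```

Call:
{"name": "carry_out", "arguments": {"moves": [[0,-0.3,2.2,0,0,0,-0.04],[0,-0.5,4.6,0,0,0,-0.08],[0,-0.7,7.2,0,0,0,-0.12],[0,-0.9,9.8,0,0,0,-0.15],[0,-1.1,12.4,0,0,0,-0.163],[0,-1.2,14.6,0,0,0,-0.163],[0,-1.2,16.2,0,0,0,-0.163],[0,-1.2,17.28,0,0,0,-0.163]]}}

```text
clock: 34.87
tcp_pos: [426.5, 402.7, 193.1]
tool_rot: [-0.704, 0.705, -0.06, 0.058]
contact_force: [0.2, -0.2, -3.9]
finger_gap: 5.8
```

Call:
{"name": "carry_out", "arguments": {"moves": [[0,0,0,0,0,0,0],[0,0,0,0,0,0,0],[0,0,0,0,0,0,0]]}}

```text
clock: 35.12
tcp_pos: [426.4, 401.7, 192.5]
tool_rot: [-0.704, 0.706, -0.06, 0.058]
contact_force: [0.1, 0.4, -3.3]
finger_gap: 5.5
```

Run:
```python
from h import *
exec(open("st.py").read())
p,d,c,W=snap("w34");p,d,c,Ws=snap("s34","side")
cv2.imwrite("pics/s34z.png",cv2.resize(p[130:400,150:400,::-1],None,fx=2.2,fy=2.2))
```

```text
35.1167 [426.4 401.7 192.5] jaw deg -9.63 tooly [-0.003 -0.003 -1.   ] q [ 0.56  0.11  1.73 -0.    1.31  0.73] F [ 0.1  0.4 -3.3] gap 5.5
```

View pics/s34z.png

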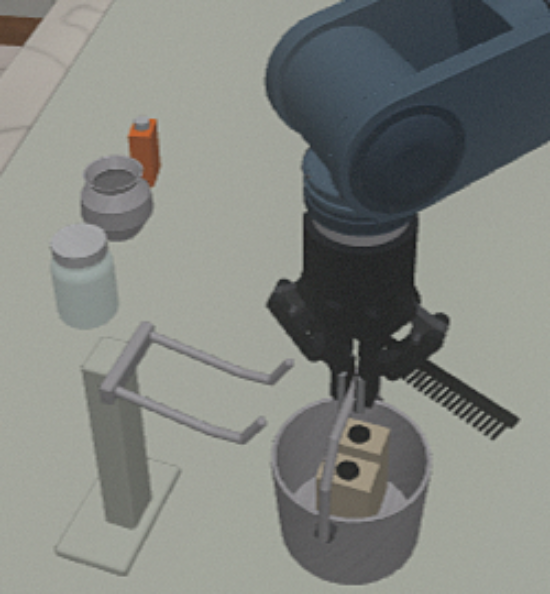

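View pics/w34.png

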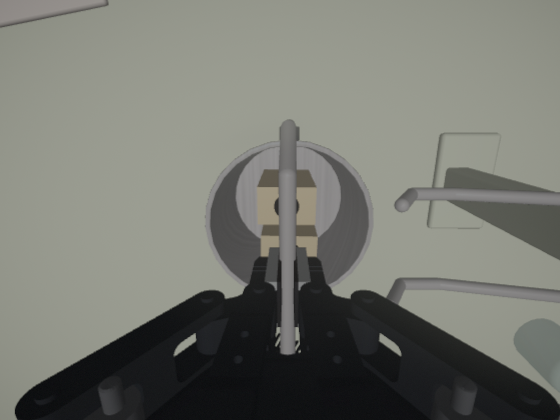

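Run:
```python
from h import *
p,d,c,W=load("w34.npz")
q=np.array([516.1,386.2,-0.1688])
cs,sn=np.cos(q[2]),np.sin(q[2])
D=W[...,:2]-q[:2];X=D[...,0]*cs+D[...,1]*sn;Y=-D[...,0]*sn+D[...,1]*cs
m=(W[...,2]>178)&(W[...,2]<225)&(abs(X)<95)&(abs(Y)<50)
for s in (1,-1):
    k=m&(Y*s>0)&(X>-10)&(X<60);print(s,k.sum(),"Ymean",Y[k].mean().round(1),np.polyfit(X[k],Y[k],1).round(3),"tip X",np.percentile(X[m&(Y*s>0)],[0,1]).round(1),"z flat",np.percentile(W[...,2][m&(Y*s>0)&(abs(X)<10)],95).round(1))
# bar
kk=(W[...,2]>236)&(W[...,2]<255)&(X>-110)&(X<-70)&(abs(Y)<75)&(np.arange(420)[:,None]<250)
print("bar X",np.polyfit(Y[kk],X[kk],1).round(3),"Y range",Y[kk].min(),Y[kk].max(),"z",np.percentile(W[...,2][kk],90))
# rim
s,n,N,B=pail(W+np.array([0,0,85-167.]),(427,401));D=s-q[:2];print(s,n,N,"hook frame",D[0]*cs+D[1]*sn,-D[0]*sn+D[1]*cs)
```

```text
1 1634 Ymean 31.6 [1.0000e-03 3.1598e+01] tip X [-31.9 -31.1] z flat 191.7
-1 1352 Ymean -31.5 [ -0.    -31.522] tip X [-29.1 -27. ] z flat 191.3
bar X [ 3.0000e-03 -9.0875e+01] Y range 17.36514026584539 60.279200727867895 z 244.0160507437886
[428.1208213  401.83387859] 2517 4764 hook frame -89.35522151870225 0.6312151593838955
```

Bar, prongs and yaw are aligned within 1 mm, with the bar at X=-90.9 mm, Z=240 against tips at 215. Slide it over the prongs.

Call:
{"name": "carry_out", "arguments": {"moves": [[0,0.6,-0.1,0,0,0,0],[0,1.8,-0.3,0,0,0,0],[0,3.2,-0.55,0,0,0,0],[0,4.8,-0.8,0,0,0,0],[0,6.4,-1.1,0,0,0,0],[0,7.8,-1.33,0,0,0,0],[0,8.7,-1.5,0,0,0,0],[0,8.96,-1.55,0,0,0,0]]}}

```text
clock: 35.88
tcp_pos: [518.8, 385.2, 192.9]
tool_rot: [-0.704, 0.705, -0.061, 0.06]
contact_force: [0.0, -0.1, -4.5]
finger_gap: 5.9
```

Call:
{"name": "carry_out", "arguments": {"moves": [[0,0,0,0,0,0,0],[0,0,0,0,0,0,0]]}}

```text
clock: 36.05
tcp_pos: [519.0, 384.9, 192.6]
tool_rot: [-0.704, 0.705, -0.061, 0.06]
contact_force: [-0.4, 0.6, -3.6]
finger_gap: 5.5
```

Run:
```python
from h import *
exec(open("st.py").read())
p,d,c,W=snap("w35")
q=np.array([516.1,386.2,-0.1688])
cs,sn=np.cos(q[2]),np.sin(q[2])
D=W[...,:2]-q[:2];X=D[...,0]*cs+D[...,1]*sn;Y=-D[...,0]*sn+D[...,1]*cs
kk=(W[...,2]>236)&(W[...,2]<255)&(X>-20)&(X<20)&(abs(Y)<75)&(np.arange(420)[:,None]<250)
print("bar X",np.polyfit(Y[kk],X[kk],1).round(3),Y[kk].max(),"z",np.percentile(W[...,2][kk],90))
```

```text
36.05 [519.  384.9 192.6] jaw deg -9.82 tooly [-0.002 -0.002 -1.   ] q [ 0.46  0.25  1.57 -0.    1.33  0.64] F [-0.4  0.6 -3.6] gap 5.5
bar X [0.008 3.122] 59.188820009307456 z 244.1367773146945
```

View pics/w35.png

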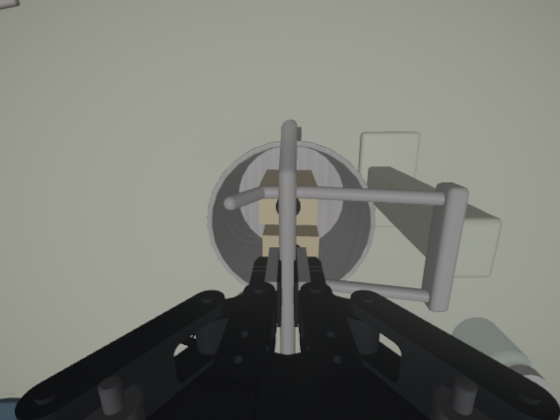

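Bar at X=+3 mm over the flat, above both prongs. Lower it.

Call:
{"name": "carry_out", "arguments": {"moves": [[0,-0.2,0.05,-0.5,0,0,0.002],[0,-0.25,0.06,-1.3,0,0,0.002],[0,-0.25,0.06,-2.2,0,0,0.002],[0,-0.25,0.06,-3.1,0,0,0.002],[0,-0.25,0.06,-3.9,0,0,0.002],[0,-0.25,0.06,-4.3,0,0,0.002],[0,-0.25,0.06,-4.4,0,0,0.002]]}}

```text
clock: 36.68
tcp_pos: [515.4, 385.5, 147.5]
tool_rot: [-0.703, 0.706, -0.061, 0.058]
contact_force: [0.2, -0.4, -2.6]
finger_gap: 5.5
```

Call:
{"name": "carry_out", "arguments": {"moves": [[0,0,0,-0.15,0,0,0],[0,0,0,-0.15,0,0,0],[0,0,0,-0.15,0,0,0]]}}

```text
clock: 36.93
tcp_pos: [515.9, 385.7, 147.2]
tool_rot: [-0.704, 0.706, -0.061, 0.059]
contact_force: [-1.9, -0.6, 1.4]
finger_gap: 5.7
```

Run:
```python
from h import *
exec(open("st.py").read())
p,d,c,W=snap("w36");p,d,cc,Ws=snap("s36","side")
cv2.imwrite("pics/s36z.png",cv2.resize(p[180:400,150:350,::-1],None,fx=2.7,fy=2.7))
q=np.array([516.1,386.2,-0.1688])
cs,sn=np.cos(q[2]),np.sin(q[2])
D=W[...,:2]-q[:2];X=D[...,0]*cs+D[...,1]*sn;Y=-D[...,0]*sn+D[...,1]*cs
kk=(W[...,2]>192)&(W[...,2]<206)&(X>-9)&(X<9)&(abs(Y)>10)&(abs(Y)<75)&(np.arange(420)[:,None]<250)
print("bar X",np.polyfit(Y[kk],X[kk],1).round(3),Y[kk].max(),"z",np.percentile(W[...,2][kk],[50,90]))
```

```text
36.9333 [515.9 385.7 147.2] jaw deg -9.67 tooly [-0.003 -0.003 -1.   ] q [ 0.47  0.28  1.61 -0.    1.25  0.64] F [-1.9 -0.6  1.4] gap 5.7
bar X [ 0.004 -0.016] 58.86378361192523 z [197.6524213 198.7514027]
```

View pics/s36z.png

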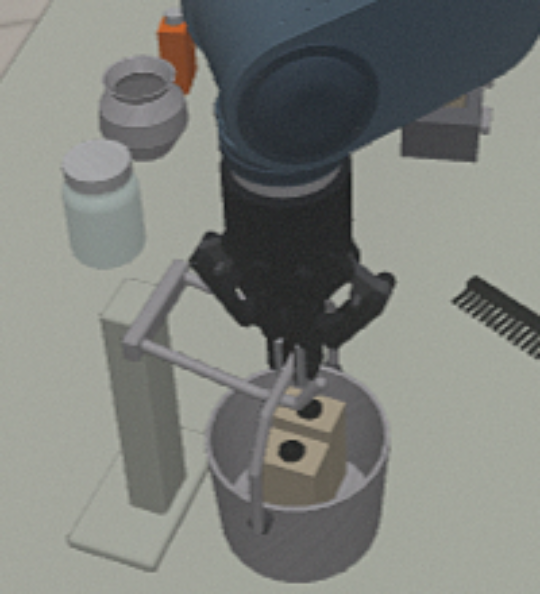

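The bar is on the saddle (X≈0, centre z≈194.5) and the weight has transferred. Open the jaws gently, a little at a time, then rise.

Call:
{"name": "carry_out", "arguments": {"moves": [[0,0,0,-0.05,0,0,0],[1.2,0,0,0,0,0,0],[2,0,0,0,0,0,0],[3,0,0,0,0,0,0],[3,0,0,0,0,0,0],[3,0,0,0,0,0,0],[3,0,0,0,0,0,0],[3,0,0,0,0,0,0]]}}

```text
clock: 37.7
tcp_pos: [515.9, 385.7, 147.1]
tool_rot: [-0.704, 0.706, -0.06, 0.059]
contact_force: [-0.1, -0.5, 0.3]
finger_gap: 30.4
```

Run:
```python
from h import *
exec(open("st.py").read())
p,d,c,W=snap("w37")
```

```text
37.7 [515.9 385.7 147.1] jaw deg -9.67 tooly [-0.003 -0.002 -1.   ] q [ 0.47  0.28  1.61 -0.    1.25  0.64] F [-0.1 -0.5  0.3] gap 30.4
```

View pics/w37.png

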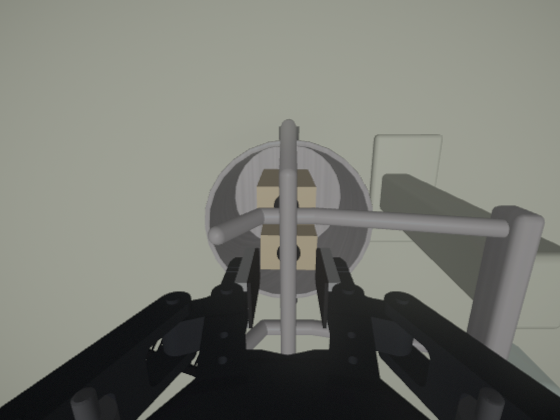

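The jaws are open around the bar, which rests on both prongs with the pail level. Rise straight up.

Call:
{"name": "carry_out", "arguments": {"moves": [[3,0,0,0.6,0,0,0],[3,0,0,1.8,0,0,0],[3,0,0,3.6,0,0,0],[3,0,0,6,0,0,0],[3,0,0,9,0,0,0],[3,0,0,12,0,0,0],[3,-1,-1,15,0,0,0],[3,-3,-3,18,0,0,0]]}}

```text
clock: 38.42
tcp_pos: [486.5, 356.2, 329.6]
tool_rot: [-0.704, 0.705, -0.06, 0.059]
contact_force: [0.4, -0.6, 0.4]
finger_gap: 30.3
```

Call:
{"name": "carry_out", "arguments": {"moves": [[3,-3,-4,1,0,0,0],[3,-6,-8,1,0,0,0],[3,-8,-12,1,0,0,0],[3,-8,-16,1,0,0,0],[3,-8,-16,1,0,0,0],[3,-8,-16,1,0,0,0]]}}

```text
clock: 38.92
tcp_pos: [406.1, 193.8, 341.6]
tool_rot: [-0.704, 0.705, -0.06, 0.062]
contact_force: [0.3, 0.8, -0.0]
finger_gap: 29.8
```

Run:
```python
from h import *
exec(open("st.py").read())
p,d,c,W=snap("w38");p,d,cc,Ws=snap("s38","side");pt,dt,ct,Wt=snap("t38","top")
cv2.imwrite("pics/s38z.png",cv2.resize(p[130:400,150:400,::-1],None,fx=2.2,fy=2.2))
q=np.array([516.1,386.2,-0.1688])
cs,sn=np.cos(q[2]),np.sin(q[2])
for n,V in (("w",W),("t",Wt),("s",Ws)):
    D=V[...,:2]-q[:2];X=D[...,0]*cs+D[...,1]*sn;Y=-D[...,0]*sn+D[...,1]*cs
    kk=(V[...,2]>190)&(V[...,2]<206)&(abs(X)<15)&(abs(Y)<26)
    if kk.sum(): print(n,"bar X",np.median(X[kk]),"z",np.percentile(V[...,2][kk],[50,95]),kk.sum())
    s,nn,N,B=pail(V+np.array([0,0,85-119.]),(516,386));D=s-q[:2];print(" rim",nn,N,"hook frame",D[0]*cs+D[1]*sn,-D[0]*sn+D[1]*cs)
    R_=(abs(np.hypot(X,Y)-60)<5)&(V[...,2]>105)&(V[...,2]<135)
    if R_.sum()>50: print(" rim plane",np.linalg.lstsq(np.c_[X[R_],Y[R_],np.ones(R_.sum())],V[...,2][R_],rcond=None)[0].round(3))
```

```text
38.9167 [406.1 193.8 341.6] jaw deg -9.85 tooly [ 0.003 -0.001 -1.   ] q [ 0.19 -0.33  1.86 -0.    1.61  0.37] F [ 0.3  0.8 -0. ] gap 29.8
 rim 611 1344 hook frame 1.1998324726925051 0.7062119731474924
 rim plane [-1.90000e-02 -1.90000e-02  1.16377e+02]
t bar X -0.14106994967719455 z [196.85954816 201.81308174] 48
 rim 133 297 hook frame 1.0785681086671264 -2.4713596627228114
 rim plane [-1.20000e-02 -1.60000e-02  1.16469e+02]
s bar X -1.9388460337891789 z [196.47315918 198.60267827] 119
 rim 534 1245 hook frame -0.002307596025156178 0.5871968135059745
 rim plane [-6.0000e-03  3.0000e-03  1.1419e+02]
```

View pics/s38z.png

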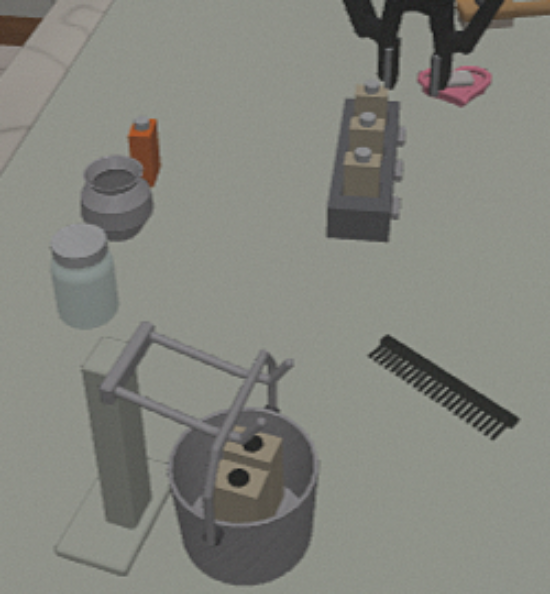

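View pics/t38.png

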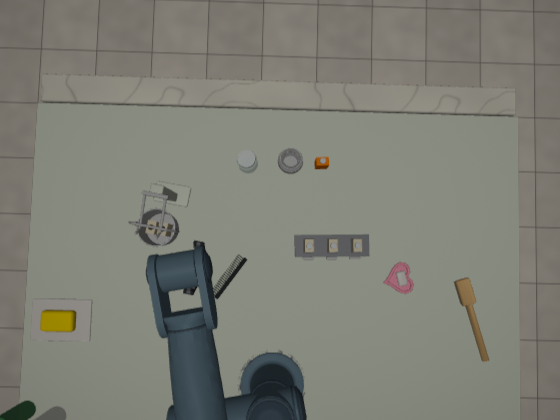

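The pail hangs level on both prongs with both refills inside: the bar is within 2 mm of the saddle and the rim tilt is under 0.03 rad. The bystanders are at their starting pixels. Handing in.

Run:
```python
from h import *
p,d,c,W=load("t38.npz")
print(rects(W,80,95,(440,510,-320,-70),30))
print(order.sign_off())
```

```text
[{'c': (471.4, -110.7), 'L': 39.3, 'S': 26.7, 'long_deg': 1.7, 'z': 87.9, 'n': 86, 'px': [309.0, 245.0]}, {'c': (473.6, -189.4), 'L': 39.4, 'S': 27.1, 'long_deg': 1.5, 'z': 87.9, 'n': 87, 'px': [333.0, 245.0]}, {'c': (477.3, -268.4), 'L': 36.1, 'S': 27.8, 'long_deg': 1.4, 'z': 87.2, 'n': 80, 'px': [357.0, 244.0]}]
the job is handed in; nothing more can be done
None
```

The job is done and handed in at about 39 s. Both spent refills are in the pail, all three fresh refills are in the dock, and the pail hangs on the twin hook.

**Last checks before handing in:**
- **Fresh refills:** each sits within about 2 mm of its well sideways, with its top at 87–88 mm. The spent refills stood at that same height when fully home.
- **Pail:** the bar is within about 2 mm of the saddle, with its centre at about 194.5 mm. Rim tilt is under 0.03 rad, and both spent refills stand inside. The bail was swung upright while the pail stood on the shelf, before I lifted it.
- **Bystanders:** the lota, jar, soap dish and comb look unmoved in the top picture. I compared them by eye and did not measure them. The orange look-alike was left alone.

**What went wrong or disagreed:**
- **Fingertips:** they sit about 32 mm short of the reported TCP, not at it. My first grasp therefore pressed on a refill's top with about 8 N. I lifted, corrected for the offset and carried on.
- **Pail:** it shifted a few millimetres during the run, so I measured it again before handling it.
- **Bail:** before the swing it stood about 0.5 rad above level, against the 0.30 rad given.

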